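# Load the spice-jar carrier and ratchet its clamp tight

### The job

Pack the spice jars for the catering van: stand every red-lidded jar on the counter upright in a bay of the carrier, one to a bay, between the blue clamp bar and the back wall. Then pump the lever to and fro by its red handle, moving the bar only with the lever, until you feel the bar go firm with every jar pinched against the back wall; stop there without forcing it, swing the lever back to its parked stop on the far side and let go. Leave the squeeze bottles and the bowl where they are.

Things in the scene. Friction and masses are not known exactly. Their poses are not given: they have to be found in the camera images.
- carrier: Jar carrier fixed to the counter: grey base 175 x 375 x 6 mm, four open bays in a row, low aluminium back wall, ratchet clamp. Origin on the counter below the middle of the row. x: from clamp bar to back wall (away from the robot), y: along the row (to the robot's left), z up. Back wall: inner face at x = 58 mm, top at z = 38 mm; a jar against it has its axis at x = 33 mm.
- bays (a point): Middle of the row of bays, on the bay floor, 6 mm above the counter, axes as the carrier's. Bay centres lie at y = -93, -31, 31 and 93 mm from it. Each bay is 58 mm clear between thin ribs that rise 16 mm above the floor.
- bar_face (a point): Middle of the front face (towards the back wall) of the blue clamp bar, which spans all four bays. The bar is 14 mm thick and fills z = 25 to 38 mm above the counter. Axes as the carrier's.
- clamp_bar (a joint): Advance of the blue clamp bar to the back wall, m: its front face is at carrier x = -58 mm + this. Starts at 0 to 22 mm, cannot be drawn back. A stiff brake (20 N) holds it; the lever's pawl moves it on by one 10 mm rack tooth for each full stroke (the first and last stroke less). About 66 mm when the jars are tight.
- pump_lever (a joint): Lever angle, rad: 0 = parked, handle at its far stop (away from the robot); 0.47 = near stop. Pulling to the robot drives the bar (about 8 N at the handle, first part idle); swinging back leaves the bar. Over 0.36 rad of swing is needed each way to take a tooth: swing nearly stop to stop. No spring, it stays where left. Tight on the jars, it stops short, stiff (over 12 N).
- lever_pivot (a point): Upright axis about which the pump lever turns, at carrier x = 0, y = 203 mm; on the counter, axes as the carrier's.
- pump_handle (a point): Red upright round handle at the lever's end, 22 mm diameter, 46 to 109 mm above the counter; this point is on its axis, 80 mm up, 125 mm from the pivot. From the pivot in carrier axes it lies at x = -125 sin(a), y = 125 cos(a) mm, with a = lever angle - 0.235. The flat steel arm below it fills z = 38 to 46 mm.
- jar_a_mid (a point): Centre of a closed round spice jar with dark red-brown contents and a red lid, 50 mm diameter, 62 mm tall, 0.15 to 0.3 kg; this point is on its axis, half-way up. It starts upright on the counter beside the carrier. May be absent.
- jar_b_mid (a point): Centre of a closed round spice jar with mustard yellow contents and a red lid, 50 mm diameter, 62 mm tall, 0.15 to 0.3 kg; this point is on its axis, half-way up. It starts upright on the counter beside the carrier. May be absent.
- jar_c_mid (a point): Centre of a closed round spice jar with olive green contents and a red lid, 50 mm diameter, 62 mm tall, 0.15 to 0.3 kg; this point is on its axis, half-way up. It starts upright on the counter beside the carrier. May be absent.
- jar_d_mid (a point): Centre of a closed round spice jar with grey-brown contents and a red lid, 50 mm diameter, 62 mm tall, 0.15 to 0.3 kg; this point is on its axis, half-way up. It starts upright on the counter beside the carrier. May be absent.
- squeeze_white: Bystander: white squeeze bottle, 60 mm diameter, 110 mm tall, origin at the centre of its base. Leave alone.
- squeeze_orange: Bystander: orange squeeze bottle, 60 mm diameter, 110 mm tall, origin at the centre of its base. Leave alone.
- steel_bowl: Bystander: small steel bowl, 140 mm across, 50 mm tall, origin at the centre of its base. Leave alone.
There are look-alikes about, which are no part of the job. Leave any turquoise look-alike of the part that bears jar_b_mid alone.

How it is judged:
By the outcome, as a careful person would: the job done as asked, in the order asked, and still so for the second after the job is handed in, with the robot touching nothing.
Of jar_a, jar_b, jar_c, jar_d only 2 to 4 are there at a start; the rules pass over those that are not, and their reading is None.
At some moment in a run one of jar_a, jar_b, jar_c, jar_d may be knocked a few centimetres aside while the robot is not near it.
It also fails if it takes over 210 s, if anything falls off the work surface, if the arm or the gripper's body presses on something with over 40 N, if the wrist force passes 120 N, or if a joint passes its speed limit or range.

### The arm

A 6-joint arm with a two-finger parallel gripper is mounted at the origin on the work surface. World frame = base frame: x ahead of the robot, y to its left, z up, the work surface at z = 0. Lengths are in mm, angles in rad, forces in N, time in s.
With the tool pointing down it reaches from about 350 to 975 mm from the base axis. Payload 7.1 kg.
Tool frame: the origin (TCP) lies at the very end of the fingers, on their centre line; the grasp point (between the pads) lies 19 mm behind it; y points along the fingers, x is the direction in which the jaws open and shut, and the axes are right-handed (so a half turn about y gives the same grasp; the last joint's range is limited). The gripper opens to 88 mm and grips with 3 to 60 N. Pads are 20 mm wide; open, the fingers measure 115 mm over their backs; the gripper's body (75 mm by 178 mm) begins 61 mm behind the grasp point.
Start: joints at [-1.264, 0.423, 1.63, -0, 1.089, -0.019], TCP at [200.059, -592.099, 200.175] pointing down, gripper open.
Joint ranges: [-3, 3], [-0.9, 2.11], [0.09, 2.58], [-1.31, 4.45], [0.11, 2.69], [-2.54, 2.54]. Speed limits (rad/s): [2.39, 2.39, 3.01, 3.14, 3.14, 3.14].

### API

Orientations are given as a rotation vector (axis times angle).
In Python, from workcell import ctrl gives the robot as it stands. The module is installed in compiled form; this text tells all that it offers.
- The arm moves only by the tool jog_arm, never from a script. Its argument "steps" is a list of rows, each an object with "turn": the turn, a rotation vector about the world's x, y, z scaled (see below), a list of three; "dp": the shift along the world's x, y, z scaled (see below), a list of three; "claw": the opening, from 0 (shut) to 1 (fully open). In form: [{"turn": [wx, wy, wz], "dp": [x, y, z], "claw": claw}, ...]. A call has 1 to 12 rows; each row is the pose to reach, as a shift and turn from the pose measured when the call began, turning the shorter way round; what a row does not reach only later rows make up. The controller multiplies each number of a shift by 80 mm and each number of a turn by pi rad. A row lasts 1/12 s, in which the tool goes at most 41.7 mm and 7.16 degrees, less where a joint would pass 70% of its speed; a pose out of reach is approached as far as the arm can. A call with a number of a shift or a turn outside -1 to 1 is refused whole. A call with a gripper value outside its range is refused whole. The fingers move at their own pace and stop on an object; the grip force is fixed at half the most. Time passes only in rows, so rows that repeat a pose let the fingers close. It gives the time, the measured TCP pose, the force and the opening at its end, in the units of the state.
- ctrl.get_obs(): the state, without advancing time (a new reading comes with each control period).
- ctrl.get_image(name): name is "scene" or "top" or "wrist"; returns a dict with "img" (384x512x3 uint8, red, green, blue), "range_z" (384x512 float32, mm along the optical axis (not along the pixel's ray), 0 where there is no reading), "fovy" (degrees; the focal length in pixels is half the picture's height over the tangent of half this angle, whatever the lens; pixels are square), "cx", "cy" (the principal point, pixels), "camera_from_world" (4x4, takes a point from world to camera coordinates); the wrist camera has in their place "hand_eye" (4x4, takes a point from camera to tool coordinates, whose origin is the TCP and whose axes are the tool frame's). Camera axes: x right, y down, z forward; pixel columns grow to the right and rows downward; lengths in mm; the calibration is good to about 2 mm. A picture is of the moment at which its call begins: read the wrist's pose just before it.
- ctrl.close_job(): hands the job in, once; it reports no verdict.
The state is a dict: "t": time; "qpos": joint angles; "qvel": joint speeds; "joint_torque": joint torques, N m; "ee_pos": TCP position; "orientation": TCP orientation; "ft_force": force on the tool from outside, world axes, zero at the start; "moment": the same for the moment, N m; "width": finger opening in mm.
Only numpy, scipy, OpenCV 4.12 (cv2) and the standard library are available. Lean on these libraries where they do the work, as an engineer would, in place of code of your own. Each camera call takes 0.05 s, during which the arm holds its last target.

## Working session

There is one attempt and no reset: what is moved stays moved. The work goes in short steps, Python scripts to look and compute and a tool call to move; the robot and the scene stay as the last step left them, time stands still between calls to the robot, and variables do not carry over. Pictures are saved under pics/ and viewed, and the job is handed in when it is done.

Besides the shell and the picture viewer there is one more tool, called after ">>>" by a JSON object that holds its "name" and its "arguments", one argument or row to a line. jog_arm: Moves the arm, as the interface text tells. Its arguments: {"type":"object","properties":{"steps":{"type":"array","items":{"type":"object","properties":{"turn":{"type":"array","items":{"type":"number"}},"dp":{"type":"array","items":{"type":"number"}},"claw":{"type":"number"}}}}},"required":["steps"]}

```bash
mkdir -p pics; cat > h.py <<'E'
import numpy as np, cv2
from workcell import ctrl
def shot(n):
    o=ctrl.get_obs(); d=ctrl.get_image(n); d['obs']=o; return d
def save(im,name): cv2.imwrite('pics/'+name,cv2.cvtColor(im,cv2.COLOR_RGB2BGR))
def T(d):
    if 'camera_from_world' in d: return np.linalg.inv(np.array(d['camera_from_world']))
    o=d['obs'];M=np.eye(4);M[:3,:3]=cv2.Rodrigues(np.array(o['orientation'],float))[0];M[:3,3]=o['ee_pos']
    return M@np.array(d['hand_eye'])
def ray(d,u,v):
    f=d['img'].shape[0]/2/np.tan(np.radians(d['fovy'])/2)
    return np.array([(u-d['cx'])/f,(v-d['cy'])/f,1.0])
def onz(d,u,v,z):
    M=T(d);r=M[:3,:3]@ray(d,u,v);o=M[:3,3];return o+r*(z-o[2])/r[2]
def cloud(d):
    h,w=d['img'].shape[:2];f=h/2/np.tan(np.radians(d['fovy'])/2)
    v,u=np.mgrid[:h,:w];z=d['range_z']
    P=np.stack([(u-d['cx'])/f*z,(v-d['cy'])/f*z,z],-1)
    M=T(d);return P@M[:3,:3].T+M[:3,3]
E
python3 - <<'E'
from h import *
for n in('scene','top','wrist'):
    d=shot(n);save(d['img'],n+'0.png');print(n,d['fovy'],d['cx'],d['cy'],T(d).round(2).tolist())
o=ctrl.get_obs();print(o)
E
```

```text
scene 53.91075577576668 259.22462633694613 196.86092905585528 [[-0.1, 0.54, -0.84, 1327.54], [0.99, 0.07, -0.08, 33.54], [0.02, -0.84, -0.54, 568.86], [0.0, 0.0, 0.0, 1.0]]
top 45.36782258571998 253.98503214990947 188.80826287554126 [[0.03, -0.99, 0.15, 385.14], [-1.0, -0.03, -0.0, -11.82], [0.01, -0.15, -0.99, 1508.63], [0.0, 0.0, 0.0, 1.0]]
wrist 65.99160922939629 258.04957755061366 191.70355711107754 [[0.32, -0.9, -0.28, 277.8], [-0.95, -0.31, -0.09, -565.85], [-0.0, 0.3, -0.95, 383.31], [0.0, 0.0, 0.0, 1.0]]
{'t': 0.15, 'qpos': array([-1.26402298e+00,  4.23709382e-01,  1.63051071e+00,  9.71539750e-06,
        1.08854836e+00, -1.89978930e-02]), 'qvel': array([ 0.00037352, -0.00253574, -0.00254441, -0.00027442, -0.0004665 ,
        0.00082953]), 'joint_torque': array([ 3.04395758e-05, -5.44986713e+01, -2.73919505e+01,  6.43983507e-02,
        2.03853648e-02, -6.00222847e-05]), 'ee_pos': array([ 199.91715512, -591.68906842,  199.55421107]), 'orientation': array([-1.34515455,  0.96663234, -0.96508041]), 'ft_force': array([ 0.39967183, -0.23277177, -0.48383434]), 'moment': array([ 0.00119735, -0.04381272, -0.00283588]), 'width': 87.17138594228192}
```

View pics/scene0.png

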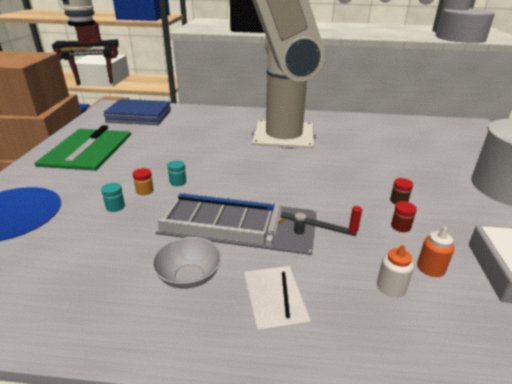

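View pics/top0.png

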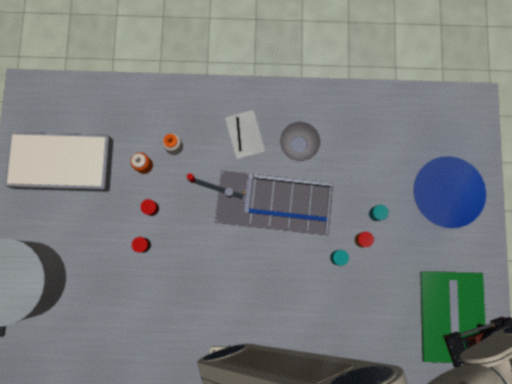

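The scene picture shows a red-lidded mustard jar at (143,181) and two dark red-lidded jars at (402,190) and (404,216). Turquoise look-alikes stand at (113,197) and (177,172). In the top view the red lids are at (149,207), (140,244) and (365,239). I'll enlarge these and measure.

```bash
cat > m.py <<'E'
from h import *
def lids(d,z=62,amin=25,zr=(50,75)):
    hsv=cv2.cvtColor(d['img'],cv2.COLOR_RGB2HSV);h,s,v=cv2.split(hsv)
    P=cloud(d)
    out=[]
    for nm,m in (('red',((h<7)|(h>172))&(s>150)&(v>80)),('turq',(h>80)&(h<100)&(s>110)&(v>60))):
        m=m&(P[...,2]>zr[0])&(P[...,2]<zr[1])
        n,l,st,c=cv2.connectedComponentsWithStats(m.astype(np.uint8))
        for i in range(1,n):
            if st[i,4]>amin: out.append((nm,st[i,4],c[i].round(1),onz(d,*c[i],z)[:2].round(1),np.median(P[l==i],0).round(1)))
    return out
E
python3 - <<'E'
from m import *
d=shot('top');s=shot('scene')
for n,x in(('top',d),('scene',s)):
    for r in lids(x,zr=(30,130)):print(n,*r)
P=cloud(d)
hsv=cv2.cvtColor(d['img'],cv2.COLOR_RGB2HSV);h,sa,v=cv2.split(hsv)
# bar blue
m=(h>100)&(h<125)&(sa>130);m[:,:230]=0;m[:,340:]=0;m[:190]=0;m[240:]=0
ys,xs=np.nonzero(m);print('bar',len(xs))
pts=np.array([onz(d,a,b,38)[:2] for a,b in zip(xs,ys)],np.float32);print(cv2.minAreaRect(pts),np.median(P[m],0))
# handle
m=((h<7)|(h>172))&(sa>150);m[:,:180]=0;m[:,205:]=0;m[:165]=0;m[190:]=0
ys,xs=np.nonzero(m);print('handle',xs.mean(),ys.mean(),onz(d,xs.mean(),ys.mean(),105),np.median(P[m],0))
print('floor z check',P[300,100])
c=cv2.resize(d['img'][150:250,180:360],None,fx=4.4,fy=4.4,interpolation=cv2.INTER_CUBIC);save(c,'topc.png')
a=cv2.resize(s['img'][150:240,90:220],None,fx=3,fy=3);b=cv2.resize(s['img'][150:240,340:470],None,fx=3,fy=3);save(np.hstack([a,b]),'scc.png')
E
```

```text
top red 32 [189.8 176.5] [637.1 188.3] [629.8 181.7 107.7]
top red 182 [148.  206.7] [536.4 315.1] [535.9 315.6  61.4]
top red 181 [364.8 238.9] [ 454.5 -370.1] [ 454.4 -370.5   62.3]
top red 192 [139.5 244.2] [418.  334.6] [418.4 335.   61.2]
top turq 188 [379.7 212.1] [ 540.6 -418.3] [ 540.9 -418.    61.8]
top turq 196 [339.9 257.3] [ 395.3 -291.8] [ 395.7 -292.4   61.4]
scene red 165 [141.4 174. ] [ 467.6 -368.5] [ 467.6 -369.    62.1]
scene red 186 [402.8 184.4] [433.  332.1] [432.1 333.2  62. ]
scene red 349 [404.7 211.1] [560.3 309.5] [554.2 312.6  60.9]
scene red 212 [354.8 219.7] [610.  187.4] [639.6 180.8  83.4]
scene turq 235 [176.  168.7] [ 426.1 -284.6] [ 412.7 -289.8   56.7]
scene turq 324 [111.7 192.5] [ 568.  -407.4] [ 557.8 -414.3   57.5]
bar 315
((526.7281494140625, -127.7025375366211), (249.25320434570312, 13.540422439575195), 85.2933120727539) [ 526.85003233 -123.42526269   37.39018294]
handle 190.54545454545453 177.4318181818182 [626.71898432 179.75679529 105.        ] [627.17519798 180.16510947 106.86822699]
floor z check [2.39051966e+02 4.63561340e+02 2.38040315e-01]
```

View pics/topc.png

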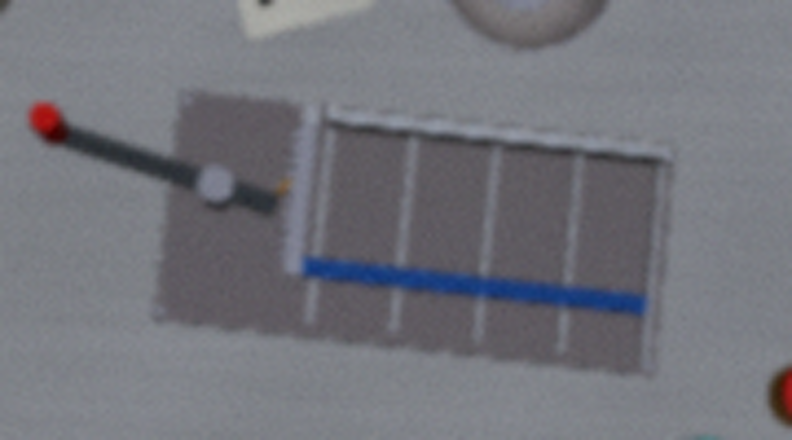

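View pics/scc.png

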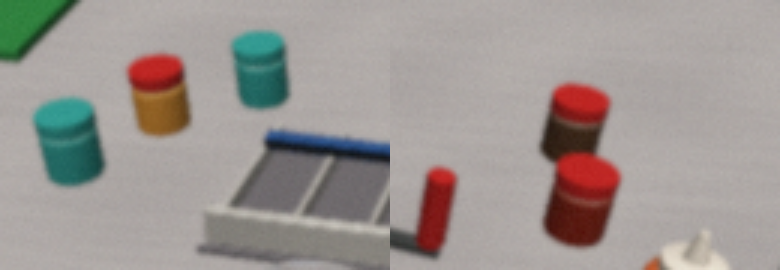

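Three red-lidded jars are present: mustard at top (365,239), grey-brown at (140,244) and dark red at (148,207). The turquoise jars at (380,212) and (340,257) have turquoise lids and contents, so I leave them alone. Next I work out the carrier pose and tool orientation.

```bash
python3 - <<'E'
from m import *
o=ctrl.get_obs();print(cv2.Rodrigues(o['orientation'])[0].round(3))
d=shot('top')
def c(u,v,z): return onz(d,180+u/4.4,150+v/4.4,z)[:2].round(1)
print('wall top',c(330,115,38),c(668,153,38))
print('ribs far',[c(*p,22) for p in((412,137),(495,150),(578,155))])
print('ribs near',[c(*p,22) for p in((310,322),(393,328),(478,340),(563,350),(650,370))])
print('pivot',c(215,185,55)); print('base corners',[c(*p,6) for p in((185,92),(157,317),(655,375))])
print('bottles',onz(d,141,162,110)[:2],onz(d,172,142,110)[:2])
w=shot('wrist');print(np.array(w['hand_eye']).round(3));save(w['img'],'w0.png')
E
```

```text
[[ 0.32  -0.     0.947]
 [-0.947  0.001  0.32 ]
 [-0.001 -1.     0.   ]]
wall top [648.7 -20.1] [ 627.7 -270.2]
ribs far [array([636.7, -81.8]), array([ 628.7, -143.9]), array([ 626.8, -205.9])]
ribs near [array([496.6,  -9.8]), array([493.9, -71. ]), array([ 486.9, -133.6]), array([ 481.4, -196.2]), array([ 468.6, -260.3])]
pivot [591.6  62. ]
base corners [array([668.9,  89.7]), array([498.2, 104. ]), array([ 465.9, -266.7])]
bottles [669.82552597 334.78587014] [736.33364504 242.35587778]
[[ 1.00000e+00 -0.00000e+00 -1.00000e-03  2.96000e-01]
 [ 1.00000e-03 -3.00000e-01  9.54000e-01 -1.83834e+02]
 [-1.00000e-03 -9.54000e-01 -3.00000e-01  8.20400e+01]
 [ 0.00000e+00  0.00000e+00  0.00000e+00  1.00000e+00]]
```

View pics/wrist0.png

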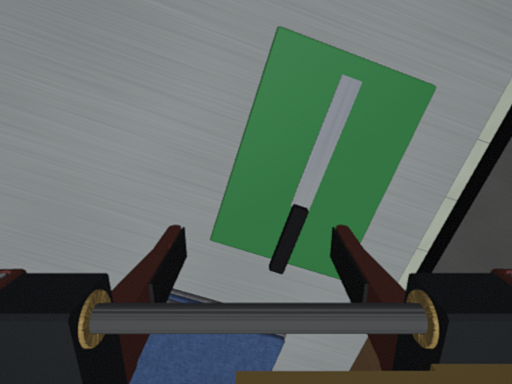

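>>> {"name": "jog_arm", "arguments": {
  "steps": [
    {"turn": [0, 0, 0.37], "dp": [0.8, 0.7, 0], "claw": 0.8},
    {"turn": [0, 0, 0.37], "dp": [0.8, 0.7, 0], "claw": 0.8},
    {"turn": [0, 0, 0.37], "dp": [0.8, 0.7, 0], "claw": 0.8},
    {"turn": [0, 0, 0.37], "dp": [0.8, 0.7, 0], "claw": 0.8},
    {"turn": [0, 0, 0.37], "dp": [0.8, 0.7, 0], "claw": 0.8},
    {"turn": [0, 0, 0.37], "dp": [0.8, 0.7, 0], "claw": 0.8},
    {"turn": [0, 0, 0.37], "dp": [0.8, 0.7, 0], "claw": 0.8},
    {"turn": [0, 0, 0.37], "dp": [0.8, 0.7, 0], "claw": 0.8},
    {"turn": [0, 0, 0.37], "dp": [0.8, 0.7, 0], "claw": 0.8},
    {"turn": [0, 0, 0.37], "dp": [0.8, 0.7, 0], "claw": 0.8},
    {"turn": [0, 0, 0.37], "dp": [0.8, 0.7, 0], "claw": 0.8}
  ]
}}

```text
t: 1.27
ee_pos: [264.0, -536.0, 200.0]
orientation: [-1.57, 0.064, -0.064]
ft_force: [-0.5, 0.2, -0.0]
width: 70.3
```

>>> {"name": "jog_arm", "arguments": {
  "steps": [
    {"turn": [0, 0, 0], "dp": [0.8, 0.7, 0], "claw": 0.8},
    {"turn": [0, 0, 0], "dp": [0.8, 0.7, 0], "claw": 0.8},
    {"turn": [0, 0, 0], "dp": [0.8, 0.7, 0], "claw": 0.8},
    {"turn": [0, 0, 0], "dp": [0.8, 0.7, 0], "claw": 0.8}
  ]
}}

```text
t: 1.6
ee_pos: [329.3, -478.7, 200.0]
orientation: [-1.57, 0.063, -0.062]
ft_force: [0.2, -0.7, 0.0]
width: 70.4
```

>>> {"name": "jog_arm", "arguments": {
  "steps": [
    {"turn": [0, 0, 0], "dp": [0.8, 0.7, 0], "claw": 0.8},
    {"turn": [0, 0, 0], "dp": [0.8, 0.7, 0], "claw": 0.8},
    {"turn": [0, 0, 0], "dp": [0.8, 0.7, 0], "claw": 0.8},
    {"turn": [0, 0, 0], "dp": [0.8, 0.7, 0], "claw": 0.8}
  ]
}}

```text
t: 1.93
ee_pos: [394.1, -422.3, 200.1]
orientation: [-1.57, 0.061, -0.061]
ft_force: [-0.5, -0.1, 0.0]
width: 70.5
```

```bash
cat >> m.py <<'E'
def st():
    o=ctrl.get_obs();R=cv2.Rodrigues(o['orientation'])[0]
    print('t',round(o['t'],2),'pos',o['ee_pos'].round(1),'yaw',round(np.arctan2(R[1,0],R[0,0]),4),'tilt',R[2].round(3),'F',o['ft_force'].round(1),'w',round(o['width'],1))
E
python3 - <<'E'
from m import *
st()
w=shot('wrist');save(w['img'],'w1.png')
for r in lids(w,zr=(45,75)):print(*r)
for r in lids(shot('top'),zr=(45,75)):print(*r)
E
```

```text
t 1.93 pos [ 394.1 -422.3  200.1] yaw -0.0775 tilt [-0. -1. -0.] F [-0.5 -0.1  0. ] w 70.5
red 1638 [310.3 125.6] [ 453.1 -371.6] [ 453.3 -371.7   61.1]
turq 2047 [249.6  50.2] [ 394.9 -293.6] [ 394.9 -293.4   61.2]
turq 1511 [389.4 163. ] [ 539.2 -418.9] [ 539.6 -419.3   60.9]
red 178 [148.  206.5] [536.9 315.2] [537.  315.7  61.4]
red 178 [364.8 238.9] [ 454.6 -370.1] [ 454.4 -369.6   61.5]
red 188 [139.4 244.2] [418.1 334.9] [418.4 335.2  61.1]
turq 188 [379.7 212. ] [ 540.8 -418.1] [ 540.8 -418.4   61.6]
turq 194 [339.9 257.2] [ 395.5 -291.9] [ 395.9 -291.9   62. ]
```

View pics/w1.png

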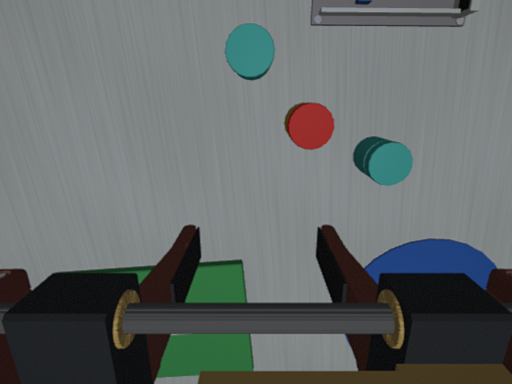

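The wrist view shows the red lid at (310,126) between the turquoise ones at (250,50) and (388,162). That is mustard jar b, and the top view agrees within 2 mm. I'll grasp it.

>>> {"name": "jog_arm", "arguments": {
  "steps": [
    {"turn": [0, 0, 0], "dp": [0.745, 0.64, 0], "claw": 0.8},
    {"turn": [0, 0, 0], "dp": [0.745, 0.64, 0], "claw": 0.8},
    {"turn": [0, 0, 0], "dp": [0.745, 0.64, 0], "claw": 0.8},
    {"turn": [0, 0, 0], "dp": [0.745, 0.64, -0.4], "claw": 0.8},
    {"turn": [0, 0, 0], "dp": [0.745, 0.64, -0.9], "claw": 0.8},
    {"turn": [0, 0, 0], "dp": [0.745, 0.64, -0.9], "claw": 0.8},
    {"turn": [0, 0, 0], "dp": [0.745, 0.64, -0.9], "claw": 0.8}
  ]
}}

```text
t: 2.62
ee_pos: [449.8, -372.6, 126.6]
orientation: [-1.567, 0.068, -0.06]
ft_force: [1.0, 0.0, 0.1]
width: 70.3
```

>>> {"name": "jog_arm", "arguments": {
  "steps": [
    {"turn": [0, 0, 0], "dp": [0, 0, -0.25], "claw": 0.8},
    {"turn": [0, 0, 0], "dp": [0, 0, -0.25], "claw": 0.8}
  ]
}}

```text
t: 2.78
ee_pos: [448.6, -373.4, 106.4]
orientation: [-1.567, 0.07, -0.06]
ft_force: [-0.0, 0.0, 0.7]
width: 69.8
```

```bash
python3 - <<'E'
from m import *
st();print(ctrl.get_obs()['qvel'].round(4))
w=shot('wrist');
for r in lids(w,zr=(45,75)):print(*r)
st()
E
```

```text
t 2.78 pos [ 448.6 -373.4  106.4] yaw -0.0831 tilt [-0.006 -1.     0.003] F [-0.   0.   0.7] w 69.8
[ 0.0094 -0.0286 -0.0074  0.0036  0.0503  0.0049]
red 2588 [265.8 200.5] [ 454.3 -370.6] [ 454.3 -370.9   61.2]
turq 3516 [180.4 107.7] [ 396.5 -292.7] [ 396.1 -292.6   61.3]
turq 2175 [372.2 242.5] [ 541.7 -415.6] [ 542.3 -415.9   61. ]
t 2.83 pos [ 449.1 -373.5  107.5] yaw -0.0829 tilt [-0.006 -1.     0.002] F [-0.4 -0.2  1.2] w 70.4
```

>>> {"name": "jog_arm", "arguments": {
  "steps": [
    {"turn": [0, 0, 0], "dp": [0.065, 0.035, -0.1], "claw": 0.8},
    {"turn": [0, 0, 0], "dp": [0.065, 0.035, -0.35], "claw": 0.8},
    {"turn": [0, 0, 0], "dp": [0.065, 0.035, -0.6], "claw": 0.8},
    {"turn": [0, 0, 0], "dp": [0.065, 0.035, -0.8], "claw": 0.8},
    {"turn": [0, 0, 0], "dp": [0.065, 0.035, -0.92], "claw": 0.8},
    {"turn": [0, 0, 0], "dp": [0.065, 0.035, -0.92], "claw": 0.8},
    {"turn": [0, 0, 0], "dp": [0.065, 0.035, -0.92], "claw": 0.8},
    {"turn": [0, 0, 0], "dp": [0.065, 0.035, -0.92], "claw": 0.8}
  ]
}}

```text
t: 3.5
ee_pos: [455.2, -371.4, 35.1]
orientation: [-1.568, 0.068, -0.062]
ft_force: [1.0, 0.2, 0.5]
width: 70.2
```

>>> {"name": "jog_arm", "arguments": {
  "steps": [
    {"turn": [0, 0, 0], "dp": [0, 0, 0], "claw": 0.4},
    {"turn": [0, 0, 0], "dp": [0, 0, 0], "claw": 0.4},
    {"turn": [0, 0, 0], "dp": [0, 0, 0], "claw": 0.4},
    {"turn": [0, 0, 0], "dp": [0, 0, 0], "claw": 0.4},
    {"turn": [0, 0, 0], "dp": [0, 0, 0], "claw": 0.4},
    {"turn": [0, 0, 0], "dp": [0, 0, 0], "claw": 0.4},
    {"turn": [0, 0, 0], "dp": [0, 0, 0], "claw": 0.4}
  ]
}}

```text
t: 4.08
ee_pos: [455.3, -371.7, 35.7]
orientation: [-1.569, 0.068, -0.063]
ft_force: [-1.3, 0.3, 5.9]
width: 48.6
```

>>> {"name": "jog_arm", "arguments": {
  "steps": [
    {"turn": [0, 0, 0], "dp": [0, 0, 0.2], "claw": 0.4},
    {"turn": [0, 0, 0], "dp": [0, 0, 0.5], "claw": 0.4},
    {"turn": [0, 0, 0], "dp": [0, 0, 0.8], "claw": 0.4},
    {"turn": [0, 0, 0], "dp": [0, 0, 1], "claw": 0.4},
    {"turn": [0, 0, 0], "dp": [0, 0, 1], "claw": 0.4},
    {"turn": [0, 0, 0], "dp": [0, 0, 1], "claw": 0.4}
  ]
}}

```text
t: 4.58
ee_pos: [455.5, -371.7, 115.8]
orientation: [-1.569, 0.067, -0.063]
ft_force: [0.4, 0.2, -2.7]
width: 48.5
```

>>> {"name": "jog_arm", "arguments": {
  "steps": [
    {"turn": [0, 0, 0], "dp": [0.25, 0.28, 0], "claw": 0.4},
    {"turn": [0, 0, 0], "dp": [0.5, 0.56, 0], "claw": 0.4},
    {"turn": [0, 0, 0], "dp": [0.75, 0.86, 0], "claw": 0.4},
    {"turn": [0, 0, 0], "dp": [0.75, 0.86, 0], "claw": 0.4},
    {"turn": [0, 0, 0], "dp": [0.75, 0.86, 0], "claw": 0.4}
  ]
}}

```text
t: 5.0
ee_pos: [515.2, -301.1, 113.7]
orientation: [-1.568, 0.067, -0.059]
ft_force: [-0.6, 0.2, -2.6]
width: 48.6
```

>>> {"name": "jog_arm", "arguments": {
  "steps": [
    {"turn": [0, 0, 0], "dp": [0.25, 0.28, 0], "claw": 0.4},
    {"turn": [0, 0, 0], "dp": [0.5, 0.56, 0], "claw": 0.4},
    {"turn": [0, 0, 0], "dp": [0.75, 0.86, 0], "claw": 0.4},
    {"turn": [0, 0, 0], "dp": [0.75, 0.86, 0], "claw": 0.4},
    {"turn": [0, 0, 0], "dp": [0.75, 0.86, 0], "claw": 0.4},
    {"turn": [0, 0, 0], "dp": [0.75, 0.86, 0], "claw": 0.4}
  ]
}}

```text
t: 5.5
ee_pos: [573.8, -232.7, 112.5]
orientation: [-1.568, 0.069, -0.057]
ft_force: [0.2, -0.5, -3.6]
width: 48.8
```

```bash
python3 - <<'E'
from m import *
st()
w=shot('wrist');save(w['img'],'w2.png')
P=cloud(w);np.save('P2.npy',P)
st()
E
```

```text
t 5.5 pos [ 573.8 -232.7  112.5] yaw -0.0802 tilt [-0.008 -1.     0.002] F [ 0.2 -0.5 -3.6] w 48.8
t 5.55 pos [ 573.8 -233.   112.7] yaw -0.081 tilt [-0.007 -1.     0.002] F [ 0.1 -0.3 -3. ] w 48.8
```

View pics/w2.png

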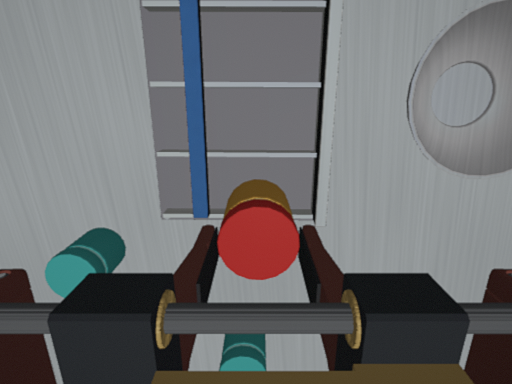

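The jar is held upright, with its lid at (258,238). The carrier bays, the ribs at rows 4, 84, 154 and 215, the bar at column ~195 and the wall at ~325 are visible. I refine the carrier pose from this view.

```bash
python3 - <<'E'
from m import *
w=shot('wrist')
def c(u,v,z): return onz(w,u,v,z)[:2].round(1)
g=cv2.cvtColor(w['img'],cv2.COLOR_RGB2GRAY)
yaw=-.083;X=np.array([np.cos(yaw),np.sin(yaw)]);Y=np.array([-X[1],X[0]]);O=np.array([573.5,-140.3])
def car(p): return np.array([(p-O)@X,(p-O)@Y]).round(1)
for col in(225,250,280):
    gg=g[:200,col].astype(float)
    for a,b in((0,12),(74,94),(144,164)):
        s=gg[a:b]-np.median(gg[20:70]);s[s<20]=0
        if s.sum(): v=(s*np.arange(a,b)).sum()/s.sum();print(col,round(v,1),c(col,v,22),car(c(col,v,22)))
hsv=cv2.cvtColor(w['img'],cv2.COLOR_RGB2HSV)
for row in(30,110,180):
    m=np.nonzero((hsv[row,140:240,0]>100)&(hsv[row,140:240,0]<125)&(hsv[row,140:240,1]>130))[0]+140
    p=c(m.max(),row,38);wl=[i for i in range(300,345)]
    print('bar',m.min(),m.max(),car(c(m.min(),row,38)),car(p))
    dg=np.diff(g[row,300:350].astype(int));i=dg.argmax()+300;print('wall edge col',i,car(c(i,row,38)),g[row,310:345])
P=cloud(w)
m=((hsv[...,0]<7)|(hsv[...,0]>172))&(hsv[...,1]>150)
print('lid',lids(w,zr=(100,170),z=140))
E
```

```text
225 2.5 [558.4 -74.1] [-20.5  64.7]
225 83.3 [ 551.4 -135.4] [-22.4   3.1]
225 153.8 [ 544.2 -197.1] [-24.5 -59. ]
250 2.6 [578.7 -75.8] [-0.2 64.7]
250 83.5 [ 573.1 -137.4] [-0.6  2.9]
250 153.9 [ 567.6 -199. ] [ -1. -59.]
280 2.6 [602.9 -77.9] [24.1 64.6]
280 83.8 [ 599.2 -139.7] [25.6  2.7]
280 154.1 [ 595.5 -201.4] [ 27.  -59.1]
bar 182 199 [-53.2  41.5] [-39.8  41.5]
wall edge col 327 [60.4 41.5] [109 109 110 110 110 110 110 110 110 111 105  89  61  28  10   8  17  61
 126 161 165 163 163 163 163 163 162 163 162 159 141 134 148 148 149]
bar 187 203 [-53.5 -19. ] [-40. -19.]
wall edge col 321 [ 59.7 -18.8] [113 114 112 113 114 110  97  67  36   8  10  28  86 144 167 165 164 166
 167 168 167 167 166 169 163 153 154 154 154 153 155 155 155 153 151]
bar 192 206 [-53.2 -80.2] [-40.5 -80.1]
wall edge col 317 [ 59.9 -79.8] [114 111  97  63  23   8  12  50 121 158 160 160 161 163 163 163 164 163
 156 148 151 154 154 153 150 149 150 152 152 153 153 154 156 154 153]
lid [('red', np.int32(5079), array([258. , 239.5]), array([ 573.7, -229.3]), array([ 573.6, -230.3,  138. ]))]
```

>>> {"name": "jog_arm", "arguments": {
  "steps": [
    {"turn": [0, 0, 0], "dp": [0.025, -0.02, -0.05], "claw": 0.4},
    {"turn": [0, 0, 0], "dp": [0.025, -0.02, -0.2], "claw": 0.4},
    {"turn": [0, 0, 0], "dp": [0.025, -0.02, -0.4], "claw": 0.4},
    {"turn": [0, 0, 0], "dp": [0.025, -0.02, -0.58], "claw": 0.4},
    {"turn": [0, 0, 0], "dp": [0.025, -0.02, -0.7], "claw": 0.4},
    {"turn": [0, 0, 0], "dp": [0.025, -0.02, -0.8], "claw": 0.4},
    {"turn": [0, 0, 0], "dp": [0.025, -0.02, -0.86], "claw": 0.4},
    {"turn": [0, 0, 0], "dp": [0.025, -0.02, -0.86], "claw": 0.4},
    {"turn": [0, 0, 0], "dp": [0.025, -0.02, -0.86], "claw": 0.4}
  ]
}}

```text
t: 6.35
ee_pos: [576.0, -235.0, 44.2]
orientation: [-1.568, 0.069, -0.059]
ft_force: [0.3, 0.0, -2.8]
width: 48.6
```

```bash
python3 - <<'E'
from m import *
st()
w=shot('wrist');save(w['img'],'w3.png')
st()
E
```

```text
t 6.35 pos [ 576.  -235.    44.2] yaw -0.0816 tilt [-0.007 -1.     0.002] F [ 0.3  0.  -2.8] w 48.6
t 6.4 pos [ 576.2 -235.1   44.6] yaw -0.0815 tilt [-0.006 -1.     0.002] F [-0.2  0.7 -3.5] w 48.4
```

View pics/w3.png

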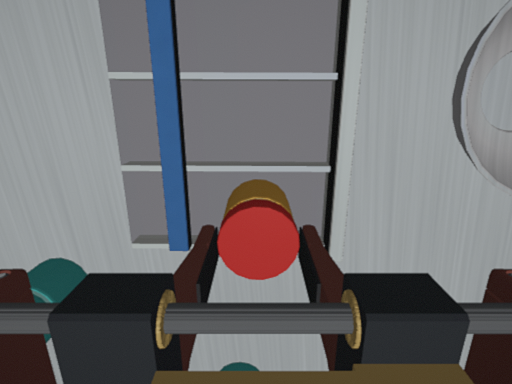

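>>> {"name": "jog_arm", "arguments": {
  "steps": [
    {"turn": [0, 0, 0], "dp": [0, 0, -0.02], "claw": 0.4},
    {"turn": [0, 0, 0], "dp": [0, 0, -0.035], "claw": 0.4},
    {"turn": [0, 0, 0], "dp": [0, 0, -0.035], "claw": 0.4},
    {"turn": [0, 0, 0], "dp": [0, 0, -0.035], "claw": 0.4},
    {"turn": [0, 0, 0], "dp": [0, 0, -0.035], "claw": 0.4}
  ]
}}

```text
t: 6.82
ee_pos: [576.8, -235.2, 42.3]
orientation: [-1.568, 0.068, -0.06]
ft_force: [1.3, 0.6, 0.3]
width: 48.7
```

>>> {"name": "jog_arm", "arguments": {
  "steps": [
    {"turn": [0, 0, 0], "dp": [0, 0, 0], "claw": 0.6},
    {"turn": [0, 0, 0], "dp": [0, 0, 0], "claw": 0.7},
    {"turn": [0, 0, 0], "dp": [0, 0, 0], "claw": 0.72},
    {"turn": [0, 0, 0], "dp": [0, 0, 0], "claw": 0.72},
    {"turn": [0, 0, 0], "dp": [0, 0, 0], "claw": 0.72}
  ]
}}

```text
t: 7.23
ee_pos: [576.7, -235.2, 42.3]
orientation: [-1.568, 0.068, -0.06]
ft_force: [-0.7, 0.0, 0.2]
width: 63.4
```

>>> {"name": "jog_arm", "arguments": {
  "steps": [
    {"turn": [0, 0, 0], "dp": [0, 0, 0.2], "claw": 0.72},
    {"turn": [0, 0, 0], "dp": [0, 0, 0.5], "claw": 0.72},
    {"turn": [0, 0, 0], "dp": [0, 0, 1], "claw": 0.72},
    {"turn": [0, 0, 0], "dp": [0, 0, 1], "claw": 0.72},
    {"turn": [0, 0, 0], "dp": [0, 0, 1], "claw": 0.72}
  ]
}}

```text
t: 7.65
ee_pos: [578.5, -236.0, 124.9]
orientation: [-1.57, 0.064, -0.064]
ft_force: [0.3, 0.1, -0.4]
width: 63.4
```

```bash
python3 - <<'E'
from m import *
st()
w=shot('wrist');save(w['img'],'w4.png')
t=shot('top')
for r in lids(t,zr=(45,80)):print(*r)
save(cv2.resize(t['img'][150:260,120:360],None,fx=3,fy=3),'t4.png')
E
```

```text
t 7.65 pos [ 578.5 -236.   124.9] yaw -0.0815 tilt [-0. -1. -0.] F [ 0.3  0.1 -0.4] w 63.4
red 179 [148.  206.5] [537.1 315.2] [537.7 315.4  60.7]
red 189 [139.2 244.2] [418.1 335.2] [418.5 334.8  60.9]
turq 183 [379.9 212.1] [ 540.5 -418.8] [ 540.7 -418.6   61.9]
```

View pics/w4.png

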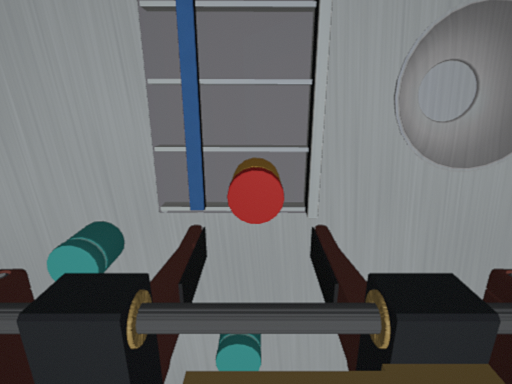

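View pics/t4.png

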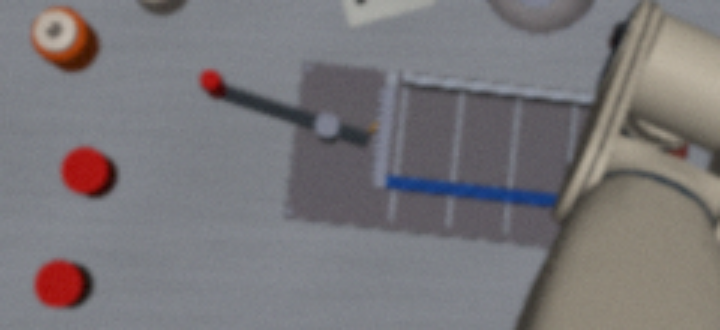

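Jar b stands in the y = -93 bay, with its lid at (256,196) in the wrist view between the ribs. Next is the grey-brown jar d at (418,335).

>>> {"name": "jog_arm", "arguments": {
  "steps": [
    {"turn": [0, 0, 0], "dp": [-0.05, 0.2, 0.5], "claw": 0.8},
    {"turn": [0, 0, 0], "dp": [-0.25, 0.89, 0.7], "claw": 0.8},
    {"turn": [0, 0, 0], "dp": [-0.25, 0.89, 0.7], "claw": 0.8},
    {"turn": [0, 0, 0], "dp": [-0.25, 0.89, 0.7], "claw": 0.8}
  ]
}}

```text
t: 8.08
ee_pos: [555.0, -160.9, 177.8]
orientation: [-1.567, 0.068, -0.057]
ft_force: [0.4, 0.4, 0.0]
width: 70.2
```

>>> {"name": "jog_arm", "arguments": {
  "steps": [
    {"turn": [0, 0, 0], "dp": [-0.25, 0.89, 0], "claw": 0.8},
    {"turn": [0, 0, 0], "dp": [-0.25, 0.89, 0], "claw": 0.8},
    {"turn": [0, 0, 0], "dp": [-0.25, 0.89, 0], "claw": 0.8}
  ]
}}

```text
t: 8.33
ee_pos: [531.9, -86.0, 175.8]
orientation: [-1.565, 0.07, -0.051]
ft_force: [0.3, -0.6, 0.0]
width: 70.1
```

>>> {"name": "jog_arm", "arguments": {
  "steps": [
    {"turn": [0, 0, 0], "dp": [-0.25, 0.89, 0], "claw": 0.8},
    {"turn": [0, 0, 0], "dp": [-0.25, 0.89, 0], "claw": 0.8},
    {"turn": [0, 0, 0], "dp": [-0.25, 0.89, 0], "claw": 0.8}
  ]
}}

```text
t: 8.58
ee_pos: [509.2, -11.4, 173.9]
orientation: [-1.564, 0.072, -0.045]
ft_force: [-0.2, 0.4, -0.0]
width: 70.4
```

>>> {"name": "jog_arm", "arguments": {
  "steps": [
    {"turn": [0, 0, 0], "dp": [-0.25, 0.89, 0], "claw": 0.8},
    {"turn": [0, 0, 0], "dp": [-0.25, 0.89, 0], "claw": 0.8},
    {"turn": [0, 0, 0], "dp": [-0.25, 0.89, 0], "claw": 0.8}
  ]
}}

```text
t: 8.83
ee_pos: [487.2, 62.8, 172.5]
orientation: [-1.564, 0.072, -0.04]
ft_force: [-0.4, -0.4, 0.1]
width: 70.5
```

>>> {"name": "jog_arm", "arguments": {
  "steps": [
    {"turn": [0, 0, 0], "dp": [-0.25, 0.89, 0], "claw": 0.8},
    {"turn": [0, 0, 0], "dp": [-0.25, 0.89, 0], "claw": 0.8},
    {"turn": [0, 0, 0], "dp": [-0.25, 0.89, 0], "claw": 0.8}
  ]
}}

```text
t: 9.08
ee_pos: [466.1, 136.8, 171.3]
orientation: [-1.564, 0.072, -0.037]
ft_force: [0.6, 0.2, 0.3]
width: 70.1
```

>>> {"name": "jog_arm", "arguments": {
  "steps": [
    {"turn": [0, 0, 0], "dp": [-0.25, 0.89, 0], "claw": 0.8},
    {"turn": [0, 0, 0], "dp": [-0.25, 0.89, 0], "claw": 0.8},
    {"turn": [0, 0, 0], "dp": [-0.25, 0.89, 0], "claw": 0.8}
  ]
}}

```text
t: 9.33
ee_pos: [445.7, 210.9, 170.4]
orientation: [-1.563, 0.071, -0.034]
ft_force: [0.2, 0.2, -0.9]
width: 70.2
```

>>> {"name": "jog_arm", "arguments": {
  "steps": [
    {"turn": [0, 0, 0], "dp": [-0.25, 0.89, 0], "claw": 0.8},
    {"turn": [0, 0, 0], "dp": [-0.25, 0.89, 0], "claw": 0.8},
    {"turn": [0, 0, 0], "dp": [-0.25, 0.89, 0], "claw": 0.8},
    {"turn": [0, 0, 0], "dp": [-0.25, 0.89, 0], "claw": 0.8}
  ]
}}

```text
t: 9.67
ee_pos: [426.0, 282.1, 169.5]
orientation: [-1.565, 0.069, -0.031]
ft_force: [-0.4, -0.8, 0.7]
width: 70.2
```

```bash
python3 - <<'E'
from m import *
st()
w=shot('wrist');save(w['img'],'w5.png')
for r in lids(w,zr=(45,80)):print(*r)
t=shot('top')
for r in lids(t,zr=(45,80)):print(*r)
st()
E
```

```text
t 9.67 pos [426.  282.1 169.5] yaw -0.0638 tilt [-0.024 -1.     0.005] F [-0.4 -0.8  0.7] w 70.2
red 1946 [249.9 128. ] [418.4 338.7] [418.3 338.6  61.2]
red 1965 [372.7 140.8] [536.6 319.2] [537. 319.  61.]
red 187 [321.9 199.3] [ 576.1 -234.5] [ 575.8 -233.9   68. ]
red 55 [148.8 202.2] [550.8 313.7] [551.2 313.5  60.6]
turq 187 [379.7 212. ] [ 540.9 -418.2] [ 541.  -418.8   61.9]
turq 193 [339.9 257.2] [ 395.4 -292. ] [ 395.9 -292.    61.6]
t 9.77 pos [426.1 280.7 169.7] yaw -0.0666 tilt [-0.025 -1.     0.005] F [ 0.4  0.6 -0.3] w 70.3
```

View pics/w5.png

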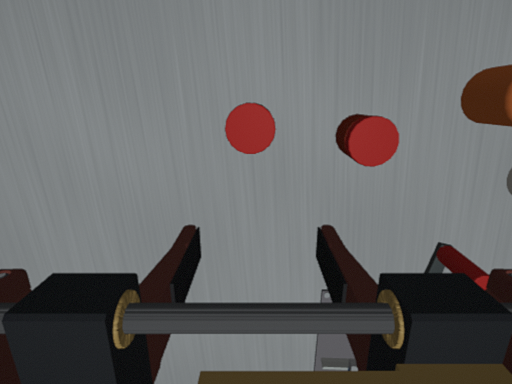

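Jar d's lid is at (250,128) and jar a's at (372,140). The wrist camera shows a constant bias of about +3 mm in y, so I use the top view for jar d at (418,335), and correct the tilt drift.

>>> {"name": "jog_arm", "arguments": {
  "steps": [
    {"turn": [0, -0.008, -0.005], "dp": [-0.1, 0.68, 0], "claw": 0.8},
    {"turn": [0, -0.008, -0.005], "dp": [-0.1, 0.68, -0.2], "claw": 0.8},
    {"turn": [0, -0.008, -0.005], "dp": [-0.1, 0.68, -0.5], "claw": 0.8},
    {"turn": [0, -0.008, -0.005], "dp": [-0.1, 0.68, -0.75], "claw": 0.8},
    {"turn": [0, -0.008, -0.005], "dp": [-0.1, 0.68, -0.75], "claw": 0.8},
    {"turn": [0, -0.008, -0.005], "dp": [-0.1, 0.68, -0.75], "claw": 0.8},
    {"turn": [0, -0.008, -0.005], "dp": [-0.1, 0.68, -0.75], "claw": 0.8}
  ]
}}

```text
t: 10.35
ee_pos: [419.1, 334.5, 110.4]
orientation: [-1.563, 0.065, -0.067]
ft_force: [0.5, 0.9, 0.5]
width: 70.0
```

```bash
python3 - <<'E'
from m import *
w=shot('wrist')
for r in lids(w,zr=(45,80)):print(*r)
st()
E
```

```text
red 2526 [257.3 197. ] [418.3 339.7] [418.3 339.5  61.2]
red 2443 [399.9 208.3] [536.5 319.7] [536.9 319.2  61. ]
t 10.4 pos [419.3 334.9 110.8] yaw -0.0835 tilt [ 0.002 -1.     0.008] F [-0.4  0.1  0.1] w 70.1
```

>>> {"name": "jog_arm", "arguments": {
  "steps": [
    {"turn": [0.002, 0, 0], "dp": [-0.012, 0.025, -0.15], "claw": 0.8},
    {"turn": [0.002, 0, 0], "dp": [-0.012, 0.025, -0.4], "claw": 0.8},
    {"turn": [0.002, 0, 0], "dp": [-0.012, 0.025, -0.65], "claw": 0.8},
    {"turn": [0.002, 0, 0], "dp": [-0.012, 0.025, -0.85], "claw": 0.8},
    {"turn": [0.002, 0, 0], "dp": [-0.012, 0.025, -0.95], "claw": 0.8},
    {"turn": [0.002, 0, 0], "dp": [-0.012, 0.025, -0.95], "claw": 0.8},
    {"turn": [0.002, 0, 0], "dp": [-0.012, 0.025, -0.95], "claw": 0.8},
    {"turn": [0.002, 0, 0], "dp": [-0.012, 0.025, -0.95], "claw": 0.8}
  ]
}}

```text
t: 11.07
ee_pos: [419.2, 337.4, 36.1]
orientation: [-1.555, 0.063, -0.068]
ft_force: [-0.3, 0.3, -0.0]
width: 70.3
```

>>> {"name": "jog_arm", "arguments": {
  "steps": [
    {"turn": [0, 0, 0], "dp": [0, 0, 0], "claw": 0.4},
    {"turn": [0, 0, 0], "dp": [0, 0, 0], "claw": 0.4},
    {"turn": [0, 0, 0], "dp": [0, 0, 0], "claw": 0.4},
    {"turn": [0, 0, 0], "dp": [0, 0, 0], "claw": 0.4},
    {"turn": [0, 0, 0], "dp": [0, 0, 0], "claw": 0.4},
    {"turn": [0, 0, 0], "dp": [0, 0, 0], "claw": 0.4},
    {"turn": [0, 0, 0], "dp": [0, 0, 0], "claw": 0.4}
  ]
}}

```text
t: 11.65
ee_pos: [419.4, 337.7, 36.6]
orientation: [-1.554, 0.063, -0.069]
ft_force: [-1.4, 0.1, 6.1]
width: 48.8
```

>>> {"name": "jog_arm", "arguments": {
  "steps": [
    {"turn": [0, 0, 0], "dp": [0, 0, 0.2], "claw": 0.4},
    {"turn": [0, 0, 0], "dp": [0, 0, 0.5], "claw": 0.4},
    {"turn": [0, 0, 0], "dp": [0, 0, 0.8], "claw": 0.4},
    {"turn": [0, 0, 0], "dp": [0, 0, 1], "claw": 0.4},
    {"turn": [0, 0, 0], "dp": [0, 0, 1], "claw": 0.4},
    {"turn": [0, 0, 0], "dp": [0, 0, 1], "claw": 0.4}
  ]
}}

```text
t: 12.15
ee_pos: [419.6, 337.8, 116.7]
orientation: [-1.554, 0.062, -0.069]
ft_force: [-0.5, -1.0, -4.1]
width: 48.4
```

```bash
python3 - <<'E'
from m import *
st()
w=shot('wrist');save(w['img'],'w6.png')
for r in lids(w,zr=(45,180),z=141):print(*r)
E
```

```text
t 12.15 pos [419.6 337.8 116.7] yaw -0.0836 tilt [ 0.004 -1.     0.016] F [-0.5 -1.  -4.1] w 48.4
red 2312 [395.5 209.7] [499.8 351.7] [537.1 319.4  61. ]
red 4795 [258.  239.7] [419.  339.6] [419.1 339.7 141.4]
```

View pics/w6.png

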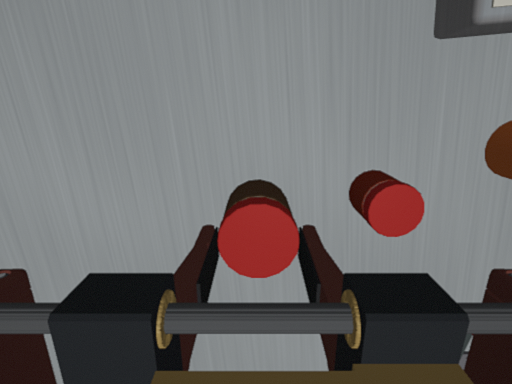

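>>> {"name": "jog_arm", "arguments": {
  "steps": [
    {"turn": [0, 0, 0], "dp": [0.15, -0.33, 0.05], "claw": 0.4},
    {"turn": [0, 0, 0], "dp": [0.3, -0.66, 0.05], "claw": 0.4},
    {"turn": [0, 0, 0], "dp": [0.43, -0.96, 0.05], "claw": 0.4},
    {"turn": [0, 0, 0], "dp": [0.43, -0.96, 0.05], "claw": 0.4},
    {"turn": [0, 0, 0], "dp": [0.43, -0.96, 0.05], "claw": 0.4}
  ]
}}

```text
t: 12.62
ee_pos: [452.7, 259.0, 118.1]
orientation: [-1.556, 0.067, -0.068]
ft_force: [-0.2, -0.6, -2.9]
width: 48.5
```

>>> {"name": "jog_arm", "arguments": {
  "steps": [
    {"turn": [0, 0, 0], "dp": [0.15, -0.33, 0], "claw": 0.4},
    {"turn": [0, 0, 0], "dp": [0.3, -0.66, 0], "claw": 0.4},
    {"turn": [0, 0, 0], "dp": [0.43, -0.96, 0], "claw": 0.4},
    {"turn": [0, 0, 0], "dp": [0.43, -0.96, 0], "claw": 0.4},
    {"turn": [0, 0, 0], "dp": [0.43, -0.96, 0], "claw": 0.4}
  ]
}}

```text
t: 13.03
ee_pos: [486.6, 182.1, 117.2]
orientation: [-1.556, 0.07, -0.068]
ft_force: [0.7, 0.1, -2.4]
width: 48.3
```

>>> {"name": "jog_arm", "arguments": {
  "steps": [
    {"turn": [0, 0, 0], "dp": [0.15, -0.33, 0], "claw": 0.4},
    {"turn": [0, 0, 0], "dp": [0.3, -0.66, 0], "claw": 0.4},
    {"turn": [0, 0, 0], "dp": [0.43, -0.96, 0], "claw": 0.4},
    {"turn": [0, 0, 0], "dp": [0.43, -0.96, 0], "claw": 0.4},
    {"turn": [0, 0, 0], "dp": [0.43, -0.96, 0], "claw": 0.4}
  ]
}}

```text
t: 13.45
ee_pos: [520.8, 105.8, 116.7]
orientation: [-1.556, 0.071, -0.068]
ft_force: [-0.1, 0.0, -3.3]
width: 48.2
```

>>> {"name": "jog_arm", "arguments": {
  "steps": [
    {"turn": [0, 0, 0], "dp": [0.15, -0.33, 0], "claw": 0.4},
    {"turn": [0, 0, 0], "dp": [0.3, -0.66, 0], "claw": 0.4},
    {"turn": [0, 0, 0], "dp": [0.43, -0.96, 0], "claw": 0.4},
    {"turn": [0, 0, 0], "dp": [0.43, -0.96, 0], "claw": 0.4},
    {"turn": [0, 0, 0], "dp": [0.43, -0.96, 0], "claw": 0.4},
    {"turn": [0, 0, 0], "dp": [0.43, -0.96, 0], "claw": 0.4}
  ]
}}

```text
t: 13.95
ee_pos: [554.3, 30.6, 116.2]
orientation: [-1.556, 0.072, -0.066]
ft_force: [0.3, 0.2, -3.0]
width: 48.1
```

```bash
python3 - <<'E'
from m import *
st()
w=shot('wrist');save(w['img'],'w7.png')
st()
E
```

```text
t 13.95 pos [554.3  30.6 116.2] yaw -0.088 tilt [-0.004 -1.     0.014] F [ 0.3  0.2 -3. ] w 48.1
t 14.0 pos [554.2  30.7 116.3] yaw -0.0874 tilt [-0.004 -1.     0.014] F [ 0.2 -0.1 -1.9] w 48.2
```

View pics/w7.png

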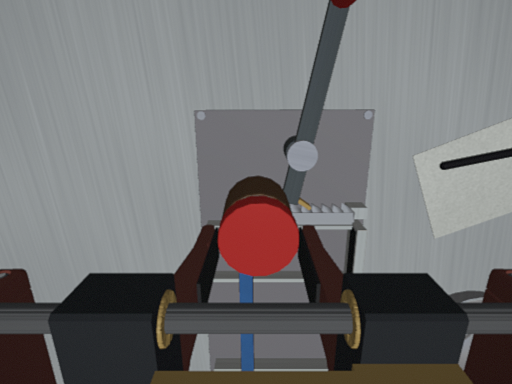

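>>> {"name": "jog_arm", "arguments": {
  "steps": [
    {"turn": [0, 0, 0], "dp": [0.16, -0.33, 0], "claw": 0.4},
    {"turn": [0, 0, 0], "dp": [0.32, -0.66, 0], "claw": 0.4},
    {"turn": [0, 0, 0], "dp": [0.46, -0.99, 0], "claw": 0.4},
    {"turn": [0, 0, 0], "dp": [0.46, -0.99, 0], "claw": 0.4},
    {"turn": [0, 0, 0], "dp": [0.46, -0.99, 0], "claw": 0.4},
    {"turn": [0, 0, 0], "dp": [0.46, -0.99, -0.1], "claw": 0.4},
    {"turn": [0, 0, 0], "dp": [0.46, -0.99, -0.3], "claw": 0.4},
    {"turn": [0, 0, 0], "dp": [0.46, -0.99, -0.35], "claw": 0.4},
    {"turn": [0, 0, 0], "dp": [0.46, -0.99, -0.35], "claw": 0.4},
    {"turn": [0, 0, 0], "dp": [0.46, -0.99, -0.35], "claw": 0.4}
  ]
}}

```text
t: 14.83
ee_pos: [590.4, -47.5, 88.0]
orientation: [-1.556, 0.071, -0.064]
ft_force: [-0.5, -0.4, -2.4]
width: 48.3
```

```bash
python3 - <<'E'
from m import *
st()
w=shot('wrist');save(w['img'],'w8.png')
save(cv2.resize(shot('top')['img'][150:260,120:360],None,fx=3,fy=3),'t8.png')
st()
E
```

```text
t 14.83 pos [590.4 -47.5  88. ] yaw -0.0863 tilt [-0.005 -1.     0.014] F [-0.5 -0.4 -2.4] w 48.3
t 14.93 pos [591.3 -47.9  88.8] yaw -0.0867 tilt [-0.003 -1.     0.014] F [ 0.3 -0.4 -1.5] w 48.2
```

View pics/w8.png

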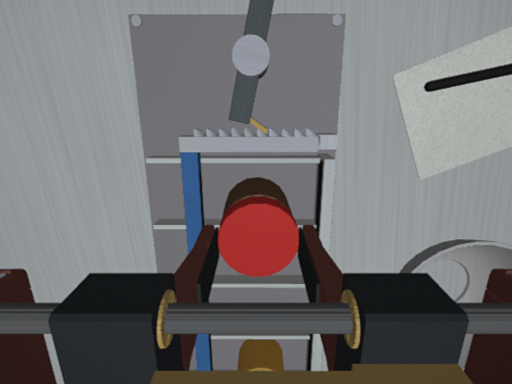

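The pose matches that of the first placement, with the y = 93 bay's ribs at rows 159 and 225. I'll lower the jar and release it.

>>> {"name": "jog_arm", "arguments": {
  "steps": [
    {"turn": [0, 0, 0], "dp": [0, -0.006, -0.15], "claw": 0.4},
    {"turn": [0, 0, 0], "dp": [0, -0.006, -0.3], "claw": 0.4},
    {"turn": [0, 0, 0], "dp": [0, -0.006, -0.42], "claw": 0.4},
    {"turn": [0, 0, 0], "dp": [0, -0.006, -0.52], "claw": 0.4},
    {"turn": [0, 0, 0], "dp": [0, -0.006, -0.56], "claw": 0.4},
    {"turn": [0, 0, 0], "dp": [0, -0.006, -0.57], "claw": 0.4},
    {"turn": [0, 0, 0], "dp": [0, -0.006, -0.575], "claw": 0.4},
    {"turn": [0, 0, 0], "dp": [0, -0.006, -0.575], "claw": 0.4},
    {"turn": [0, 0, 0], "dp": [0, -0.006, -0.575], "claw": 0.4}
  ]
}}

```text
t: 15.68
ee_pos: [589.7, -48.1, 43.0]
orientation: [-1.555, 0.073, -0.064]
ft_force: [-6.4, 1.3, 10.7]
width: 48.6
```

>>> {"name": "jog_arm", "arguments": {
  "steps": [
    {"turn": [0, 0, 0], "dp": [0, 0, 0], "claw": 0.4},
    {"turn": [0, 0, 0], "dp": [0, 0, -0.01], "claw": 0.4},
    {"turn": [0, 0, 0], "dp": [0, 0, -0.01], "claw": 0.4}
  ]
}}

```text
t: 15.93
ee_pos: [589.6, -47.9, 42.9]
orientation: [-1.555, 0.074, -0.063]
ft_force: [-4.8, 1.1, 12.2]
width: 48.6
```

>>> {"name": "jog_arm", "arguments": {
  "steps": [
    {"turn": [0, 0, 0], "dp": [0, 0, 0], "claw": 0.6},
    {"turn": [0, 0, 0], "dp": [0, 0, 0], "claw": 0.7},
    {"turn": [0, 0, 0], "dp": [0, 0, 0], "claw": 0.72},
    {"turn": [0, 0, 0], "dp": [0, 0, 0], "claw": 0.72},
    {"turn": [0, 0, 0], "dp": [0, 0, 0], "claw": 0.72}
  ]
}}

```text
t: 16.35
ee_pos: [589.6, -48.0, 42.6]
orientation: [-1.555, 0.074, -0.063]
ft_force: [0.4, -0.2, -0.4]
width: 63.1
```

>>> {"name": "jog_arm", "arguments": {
  "steps": [
    {"turn": [0, 0, 0], "dp": [0, 0, 0.2], "claw": 0.72},
    {"turn": [0, 0, 0], "dp": [0, 0, 0.5], "claw": 0.72},
    {"turn": [0, 0, 0], "dp": [0, 0, 1], "claw": 0.72},
    {"turn": [0, 0, 0], "dp": [0, 0, 1], "claw": 0.72},
    {"turn": [0, 0, 0], "dp": [0, 0, 1], "claw": 0.72}
  ]
}}

```text
t: 16.77
ee_pos: [591.5, -48.2, 124.8]
orientation: [-1.555, 0.07, -0.067]
ft_force: [-0.1, 0.1, 0.4]
width: 63.2
```

```bash
python3 - <<'E'
from m import *
st()
w=shot('wrist');save(w['img'],'w9.png')
for r in lids(w,zr=(45,80)):print(*r)
t=shot('top')
for r in lids(t,zr=(45,80)):print(*r)
st()
E
```

```text
t 16.77 pos [591.5 -48.2 124.8] yaw -0.0874 tilt [-0.002 -1.     0.014] F [-0.1  0.1  0.4] w 63.2
red 2428 [255.  196.3] [588.1 -46.4] [588.4 -44.7  67.2]
red 849 [260.1 360.6] [ 577.  -227.4] [ 578.1 -222.8   67. ]
red 184 [321.9 199.2] [ 576.2 -234.6] [ 575.5 -234.    68.1]
red 178 [148.  206.5] [537.  315.3] [537.4 315.9  61.1]
turq 190 [379.7 212.1] [ 540.5 -418.2] [ 540.7 -418.4   61.7]
turq 195 [339.9 257.2] [ 395.5 -291.9] [ 395.8 -291.9   61.7]
t 16.87 pos [589.1 -48.  122. ] yaw -0.0873 tilt [-0.008 -1.     0.014] F [0.3 0.4 0.5] w 63.5
```

View pics/w9.png

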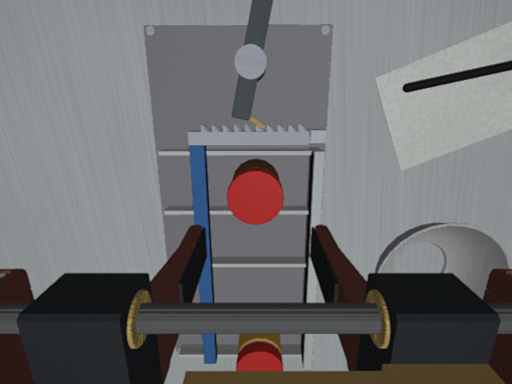

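>>> {"name": "jog_arm", "arguments": {
  "steps": [
    {"turn": [-0.0045, -0.001, 0.001], "dp": [-0.03, 0.2, 0.4], "claw": 0.8},
    {"turn": [-0.0045, -0.001, 0.001], "dp": [-0.13, 0.6, 0.65], "claw": 0.8},
    {"turn": [-0.0045, -0.001, 0.001], "dp": [-0.13, 0.91, 0.65], "claw": 0.8},
    {"turn": [-0.0045, -0.001, 0.001], "dp": [-0.13, 0.91, 0.65], "claw": 0.8}
  ]
}}

```text
t: 17.2
ee_pos: [578.2, 28.1, 173.7]
orientation: [-1.568, 0.068, -0.061]
ft_force: [-0.1, -0.7, -0.3]
width: 70.2
```

>>> {"name": "jog_arm", "arguments": {
  "steps": [
    {"turn": [0, 0, 0], "dp": [-0.13, 0.91, 0], "claw": 0.8},
    {"turn": [0, 0, 0], "dp": [-0.13, 0.91, 0], "claw": 0.8},
    {"turn": [0, 0, 0], "dp": [-0.13, 0.91, 0], "claw": 0.8},
    {"turn": [0, 0, 0], "dp": [-0.13, 0.91, 0], "claw": 0.8}
  ]
}}

```text
t: 17.53
ee_pos: [566.6, 101.6, 171.8]
orientation: [-1.569, 0.068, -0.056]
ft_force: [0.2, -0.3, -0.2]
width: 70.4
```

>>> {"name": "jog_arm", "arguments": {
  "steps": [
    {"turn": [0, 0, 0], "dp": [-0.13, 0.91, 0], "claw": 0.8},
    {"turn": [0, 0, 0], "dp": [-0.13, 0.91, 0], "claw": 0.8},
    {"turn": [0, 0, 0], "dp": [-0.13, 0.91, 0], "claw": 0.8},
    {"turn": [0, 0, 0], "dp": [-0.13, 0.91, 0], "claw": 0.8}
  ]
}}

```text
t: 17.87
ee_pos: [555.8, 174.0, 170.7]
orientation: [-1.57, 0.068, -0.054]
ft_force: [-0.3, 0.4, 0.6]
width: 70.3
```

>>> {"name": "jog_arm", "arguments": {
  "steps": [
    {"turn": [0, 0, 0], "dp": [-0.13, 0.91, 0], "claw": 0.8},
    {"turn": [0, 0, 0], "dp": [-0.13, 0.91, 0], "claw": 0.8},
    {"turn": [0, 0, 0], "dp": [-0.13, 0.91, 0], "claw": 0.8},
    {"turn": [0, 0, 0], "dp": [-0.13, 0.91, 0], "claw": 0.8},
    {"turn": [0, 0, 0], "dp": [-0.13, 0.91, 0], "claw": 0.8}
  ]
}}

```text
t: 18.28
ee_pos: [545.5, 244.9, 170.0]
orientation: [-1.571, 0.069, -0.053]
ft_force: [0.3, -0.5, 0.8]
width: 70.2
```

```bash
python3 - <<'E'
from m import *
st()
w=shot('wrist');save(w['img'],'w10.png')
for r in lids(w,zr=(45,80)):print(*r)
t=shot('top')
for r in lids(t,zr=(45,80)):print(*r)
st()
E
```

```text
t 18.28 pos [545.5 244.9 170. ] yaw -0.0779 tilt [-0.01  -1.    -0.002] F [ 0.3 -0.5  0.8] w 70.2
red 2039 [245.9 109.1] [537.9 318.7] [537.9 318.7  61.2]
red 185 [263.  193.9] [587.8 -47.1] [586.7 -46.8  67.8]
red 184 [321.9 199.3] [ 576.1 -234.6] [ 575.7 -234.    68. ]
turq 188 [379.7 212. ] [ 540.7 -418. ] [ 540.8 -418.    61.9]
turq 197 [339.8 257.3] [ 395.3 -291.7] [ 395.8 -292.2   61.8]
t 18.38 pos [545.7 244.9 170.3] yaw -0.0789 tilt [-0.01  -1.    -0.001] F [0.3 0.7 0.3] w 70.1
```

View pics/w10.png

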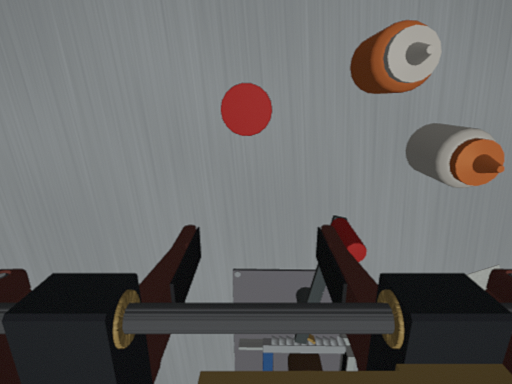

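>>> {"name": "jog_arm", "arguments": {
  "steps": [
    {"turn": [0, -0.003, -0.001], "dp": [-0.104, 0.4, 0], "claw": 0.8},
    {"turn": [0, -0.003, -0.001], "dp": [-0.104, 0.886, 0], "claw": 0.8},
    {"turn": [0, -0.003, -0.001], "dp": [-0.104, 0.886, -0.2], "claw": 0.8},
    {"turn": [0, -0.003, -0.001], "dp": [-0.104, 0.886, -0.5], "claw": 0.8},
    {"turn": [0, -0.003, -0.001], "dp": [-0.104, 0.886, -0.75], "claw": 0.8},
    {"turn": [0, -0.003, -0.001], "dp": [-0.104, 0.886, -0.75], "claw": 0.8},
    {"turn": [0, -0.003, -0.001], "dp": [-0.104, 0.886, -0.75], "claw": 0.8},
    {"turn": [0, -0.003, -0.001], "dp": [-0.104, 0.886, -0.75], "claw": 0.8},
    {"turn": [0, -0.003, -0.001], "dp": [-0.104, 0.886, -0.75], "claw": 0.8}
  ]
}}

```text
t: 19.13
ee_pos: [538.5, 315.7, 111.9]
orientation: [-1.569, 0.064, -0.067]
ft_force: [-0.5, -0.4, -0.1]
width: 70.1
```

```bash
python3 - <<'E'
from m import *
w=shot('wrist')
for r in lids(w,zr=(45,80)):print(*r)
st()
E
```

```text
red 2481 [257.6 197.2] [537.9 319.9] [537.9 319.6  61.1]
t 19.18 pos [538.5 315.8 111.9] yaw -0.0827 tilt [ 0.002 -1.     0.001] F [-0.2 -0.9  0. ] w 70.4
```

>>> {"name": "jog_arm", "arguments": {
  "steps": [
    {"turn": [0, 0, 0], "dp": [-0.01, 0.005, -0.15], "claw": 0.8},
    {"turn": [0, 0, 0], "dp": [-0.01, 0.005, -0.4], "claw": 0.8},
    {"turn": [0, 0, 0], "dp": [-0.01, 0.005, -0.65], "claw": 0.8},
    {"turn": [0, 0, 0], "dp": [-0.01, 0.005, -0.85], "claw": 0.8},
    {"turn": [0, 0, 0], "dp": [-0.01, 0.005, -0.96], "claw": 0.8},
    {"turn": [0, 0, 0], "dp": [-0.01, 0.005, -0.96], "claw": 0.8},
    {"turn": [0, 0, 0], "dp": [-0.01, 0.005, -0.96], "claw": 0.8},
    {"turn": [0, 0, 0], "dp": [-0.01, 0.005, -0.96], "claw": 0.8}
  ]
}}

```text
t: 19.85
ee_pos: [538.4, 316.6, 36.0]
orientation: [-1.568, 0.062, -0.068]
ft_force: [0.2, -0.3, 0.5]
width: 70.4
```

>>> {"name": "jog_arm", "arguments": {
  "steps": [
    {"turn": [0, 0, 0], "dp": [0, 0, 0], "claw": 0.4},
    {"turn": [0, 0, 0], "dp": [0, 0, 0], "claw": 0.4},
    {"turn": [0, 0, 0], "dp": [0, 0, 0], "claw": 0.4},
    {"turn": [0, 0, 0], "dp": [0, 0, 0], "claw": 0.4},
    {"turn": [0, 0, 0], "dp": [0, 0, 0], "claw": 0.4},
    {"turn": [0, 0, 0], "dp": [0, 0, 0], "claw": 0.4},
    {"turn": [0, 0, 0], "dp": [0, 0, 0], "claw": 0.4}
  ]
}}

```text
t: 20.43
ee_pos: [538.7, 316.9, 36.6]
orientation: [-1.568, 0.062, -0.068]
ft_force: [-0.7, -0.2, 5.3]
width: 48.5
```

>>> {"name": "jog_arm", "arguments": {
  "steps": [
    {"turn": [0, 0, 0], "dp": [0, 0, 0.2], "claw": 0.4},
    {"turn": [0, 0, 0], "dp": [0, 0, 0.5], "claw": 0.4},
    {"turn": [0, 0, 0], "dp": [0, 0, 0.8], "claw": 0.4},
    {"turn": [0, 0, 0], "dp": [0, 0, 1], "claw": 0.4},
    {"turn": [0, 0, 0], "dp": [0, 0, 1], "claw": 0.4},
    {"turn": [0, 0, 0], "dp": [0, 0, 1], "claw": 0.4}
  ]
}}

```text
t: 20.93
ee_pos: [538.8, 316.9, 116.7]
orientation: [-1.567, 0.061, -0.069]
ft_force: [-0.0, -0.2, -3.2]
width: 48.8
```

>>> {"name": "jog_arm", "arguments": {
  "steps": [
    {"turn": [0, 0, 0], "dp": [0, -0.3, 0.3], "claw": 0.4},
    {"turn": [0, 0, 0], "dp": [0.06, -0.6, 0.35], "claw": 0.4},
    {"turn": [0, 0, 0], "dp": [0.1, -0.89, 0.35], "claw": 0.4},
    {"turn": [0, 0, 0], "dp": [0.1, -0.89, 0.35], "claw": 0.4},
    {"turn": [0, 0, 0], "dp": [0.1, -0.89, 0.35], "claw": 0.4}
  ]
}}

```text
t: 21.35
ee_pos: [545.8, 244.3, 142.9]
orientation: [-1.569, 0.065, -0.068]
ft_force: [0.4, 0.5, -3.5]
width: 48.7
```

>>> {"name": "jog_arm", "arguments": {
  "steps": [
    {"turn": [0, 0, 0], "dp": [0.03, -0.33, 0], "claw": 0.4},
    {"turn": [0, 0, 0], "dp": [0.06, -0.66, 0], "claw": 0.4},
    {"turn": [0, 0, 0], "dp": [0.1, -0.89, 0], "claw": 0.4},
    {"turn": [0, 0, 0], "dp": [0.1, -0.89, 0], "claw": 0.4},
    {"turn": [0, 0, 0], "dp": [0.1, -0.89, 0], "claw": 0.4}
  ]
}}

```text
t: 21.77
ee_pos: [553.4, 173.1, 141.7]
orientation: [-1.569, 0.067, -0.068]
ft_force: [0.5, -0.4, -2.7]
width: 48.4
```

>>> {"name": "jog_arm", "arguments": {
  "steps": [
    {"turn": [0, 0, 0], "dp": [0.03, -0.33, 0], "claw": 0.4},
    {"turn": [0, 0, 0], "dp": [0.06, -0.66, 0], "claw": 0.4},
    {"turn": [0, 0, 0], "dp": [0.1, -0.89, 0], "claw": 0.4},
    {"turn": [0, 0, 0], "dp": [0.1, -0.89, 0], "claw": 0.4},
    {"turn": [0, 0, 0], "dp": [0.1, -0.89, 0], "claw": 0.4}
  ]
}}

```text
t: 22.18
ee_pos: [561.3, 102.5, 141.2]
orientation: [-1.568, 0.068, -0.068]
ft_force: [0.6, 0.2, -2.9]
width: 48.2
```

>>> {"name": "jog_arm", "arguments": {
  "steps": [
    {"turn": [0, 0, 0], "dp": [0.03, -0.33, 0], "claw": 0.4},
    {"turn": [0, 0, 0], "dp": [0.06, -0.66, 0], "claw": 0.4},
    {"turn": [0, 0, 0], "dp": [0.1, -0.89, 0], "claw": 0.4},
    {"turn": [0, 0, 0], "dp": [0.1, -0.89, 0], "claw": 0.4},
    {"turn": [0, 0, 0], "dp": [0.1, -0.89, 0], "claw": 0.4}
  ]
}}

```text
t: 22.6
ee_pos: [569.4, 32.3, 140.9]
orientation: [-1.568, 0.069, -0.068]
ft_force: [-0.1, -0.8, -3.3]
width: 48.3
```

>>> {"name": "jog_arm", "arguments": {
  "steps": [
    {"turn": [0, 0, 0], "dp": [0.03, -0.33, 0], "claw": 0.4},
    {"turn": [0, 0, 0], "dp": [0.06, -0.66, 0], "claw": 0.4},
    {"turn": [0, 0, 0], "dp": [0.1, -0.89, 0], "claw": 0.4},
    {"turn": [0, 0, 0], "dp": [0.1, -0.89, 0], "claw": 0.4},
    {"turn": [0, 0, 0], "dp": [0.1, -0.89, 0], "claw": 0.4},
    {"turn": [0, 0, 0], "dp": [0.1, -0.89, 0], "claw": 0.4}
  ]
}}

```text
t: 23.1
ee_pos: [577.2, -37.2, 140.7]
orientation: [-1.567, 0.069, -0.067]
ft_force: [0.0, 0.8, -1.5]
width: 48.6
```

```bash
python3 - <<'E'
from m import *
t=shot('top')
for r in lids(t,zr=(45,80)):print(*r)
st()
E
```

```text
red 185 [321.8 199.3] [ 576.1 -234.3] [ 575.8 -233.7   68.4]
turq 184 [379.8 212. ] [ 540.9 -418.4] [ 540.7 -418.8   62.1]
turq 193 [339.9 257.2] [ 395.5 -292. ] [ 395.9 -292.2   61.7]
t 23.15 pos [577.2 -37.2 140.7] yaw -0.0857 tilt [-0.001 -1.     0.002] F [ 0.  -0.5 -2.5] w 48.4
```

>>> {"name": "jog_arm", "arguments": {
  "steps": [
    {"turn": [0, 0, 0], "dp": [0.04, -0.33, 0], "claw": 0.4},
    {"turn": [0, 0, 0], "dp": [0.08, -0.66, 0], "claw": 0.4},
    {"turn": [0, 0, 0], "dp": [0.11, -0.91, 0], "claw": 0.4},
    {"turn": [0, 0, 0], "dp": [0.11, -0.91, 0], "claw": 0.4},
    {"turn": [0, 0, 0], "dp": [0.11, -0.91, 0], "claw": 0.4},
    {"turn": [0, 0, 0], "dp": [0.11, -0.91, -0.1], "claw": 0.4},
    {"turn": [0, 0, 0], "dp": [0.11, -0.91, -0.35], "claw": 0.4},
    {"turn": [0, 0, 0], "dp": [0.11, -0.91, -0.6], "claw": 0.4},
    {"turn": [0, 0, 0], "dp": [0.11, -0.91, -0.65], "claw": 0.4},
    {"turn": [0, 0, 0], "dp": [0.11, -0.91, -0.65], "claw": 0.4},
    {"turn": [0, 0, 0], "dp": [0.11, -0.91, -0.65], "claw": 0.4}
  ]
}}

```text
t: 24.07
ee_pos: [586.1, -109.1, 88.8]
orientation: [-1.567, 0.068, -0.065]
ft_force: [0.2, 0.1, -1.7]
width: 48.3
```

```bash
python3 - <<'E'
from m import *
w=shot('wrist');save(w['img'],'w11.png')
st()
E
```

```text
t 24.12 pos [ 586.6 -109.4   89.4] yaw -0.085 tilt [-0.    -1.     0.002] F [-0.3  0.6 -2.5] w 49.1
```

View pics/w11.png

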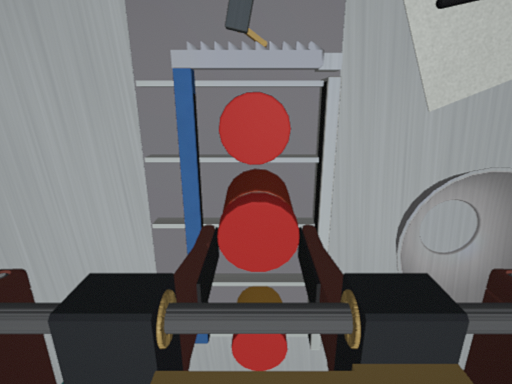

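>>> {"name": "jog_arm", "arguments": {
  "steps": [
    {"turn": [0, 0, 0], "dp": [0, -0.012, -0.15], "claw": 0.4},
    {"turn": [0, 0, 0], "dp": [0, -0.012, -0.3], "claw": 0.4},
    {"turn": [0, 0, 0], "dp": [0, -0.012, -0.42], "claw": 0.4},
    {"turn": [0, 0, 0], "dp": [0, -0.012, -0.52], "claw": 0.4},
    {"turn": [0, 0, 0], "dp": [0, -0.012, -0.56], "claw": 0.4},
    {"turn": [0, 0, 0], "dp": [0, -0.012, -0.57], "claw": 0.4},
    {"turn": [0, 0, 0], "dp": [0, -0.012, -0.58], "claw": 0.4},
    {"turn": [0, 0, 0], "dp": [0, -0.012, -0.58], "claw": 0.4},
    {"turn": [0, 0, 0], "dp": [0, -0.012, -0.58], "claw": 0.4},
    {"turn": [0, 0, 0], "dp": [0, -0.012, -0.58], "claw": 0.4}
  ]
}}

```text
t: 24.95
ee_pos: [588.2, -112.8, 44.5]
orientation: [-1.57, 0.064, -0.069]
ft_force: [-2.6, -9.7, 14.2]
width: 49.0
```

>>> {"name": "jog_arm", "arguments": {
  "steps": [
    {"turn": [0, 0, 0], "dp": [0, 0, 0], "claw": 0.6},
    {"turn": [0, 0, 0], "dp": [0, 0, 0], "claw": 0.7},
    {"turn": [0, 0, 0], "dp": [0, 0, 0], "claw": 0.72},
    {"turn": [0, 0, 0], "dp": [0, 0, 0], "claw": 0.72},
    {"turn": [0, 0, 0], "dp": [0, 0, 0], "claw": 0.72}
  ]
}}

```text
t: 25.37
ee_pos: [587.9, -112.5, 44.0]
orientation: [-1.57, 0.065, -0.068]
ft_force: [-0.5, -0.3, -0.4]
width: 63.0
```

>>> {"name": "jog_arm", "arguments": {
  "steps": [
    {"turn": [0, 0, 0], "dp": [0, 0, 0.2], "claw": 0.72},
    {"turn": [0, 0, 0], "dp": [0, 0, 0.5], "claw": 0.72},
    {"turn": [0, 0, 0], "dp": [0, 0, 1], "claw": 0.72},
    {"turn": [0, 0, 0], "dp": [0, 0, 1], "claw": 0.72},
    {"turn": [0, 0, 0], "dp": [0, 0, 1], "claw": 0.72}
  ]
}}

```text
t: 25.78
ee_pos: [589.5, -112.7, 126.1]
orientation: [-1.571, 0.061, -0.072]
ft_force: [-0.4, -0.1, -0.5]
width: 63.7
```

```bash
python3 - <<'E'
from m import *
w=shot('wrist');save(w['img'],'w12.png')
t=shot('top')
for r in lids(t,zr=(45,80)):print(*r)
st()
E
```

```text
red 104 [260.2 193.2] [589.9 -38. ] [589.6 -37.7  68.1]
red 91 [325.2 199.6] [ 575.4 -245. ] [ 573.5 -243.3   68.1]
turq 185 [379.8 212.1] [ 540.6 -418.5] [ 540.9 -418.7   62. ]
turq 194 [339.9 257.2] [ 395.4 -292. ] [ 395.9 -292.1   62.2]
t 25.88 pos [ 587.4 -112.3  123.4] yaw -0.0843 tilt [ 0.002 -1.    -0.   ] F [-0.1  0.4 -0.6] w 63.3
```

View pics/w12.png

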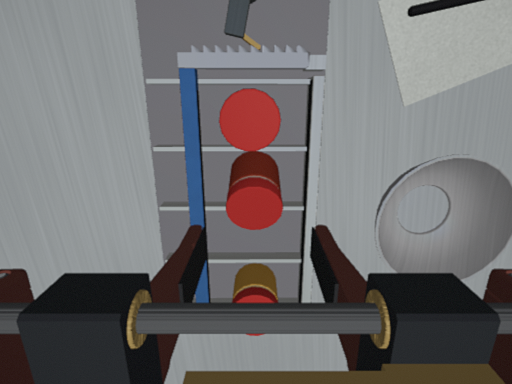

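Lowering the last jar gave a sideways force and ended 2 mm high. I check whether it is seated.

```bash
python3 - <<'E'
from m import *
w=shot('wrist');P=cloud(w)
hsv=cv2.cvtColor(w['img'],cv2.COLOR_RGB2HSV);h,s,v=cv2.split(hsv)
m=((h<7)|(h>172))&(s>150)&(v>120)&(P[...,2]>62)&(P[...,2]<85)
n,l,stt,c=cv2.connectedComponentsWithStats(cv2.morphologyEx(m.astype(np.uint8),cv2.MORPH_OPEN,np.ones((5,5))))
for i in range(1,n):
    if stt[i,4]<300: continue
    Q=P[l==i];A=np.c_[Q[:,:2]-Q[:,:2].mean(0),np.ones(len(Q))];k=np.linalg.lstsq(A,Q[:,2],rcond=None)[0]
    print(c[i].round(1),stt[i,4],Q.mean(0).round(1),'slope',k[:2].round(3),'span',np.ptp(Q[:,:2],0).round(1), onz(w,*c[i],68)[:2].round(1))
st()
save(cv2.resize(w['img'][60:340,130:340],None,fx=2.1,fy=2.1),'w13.png')
E
```

```text
[252.6 120. ] 2994 [588.1 -45.9  67.2] slope [-0.    -0.002] span [48.  48.4] [588.1 -45.7]
[256.7 208.4] 1949 [ 585.1 -118.6   72.4] slope [0.03  0.356] span [47.2 46.2] [ 584.9 -120. ]
t 25.93 pos [ 586.9 -112.2  122.8] yaw -0.0843 tilt [ 0. -1. -0.] F [ 0.5 -0.3 -0.6] w 63.1
```

View pics/w13.png

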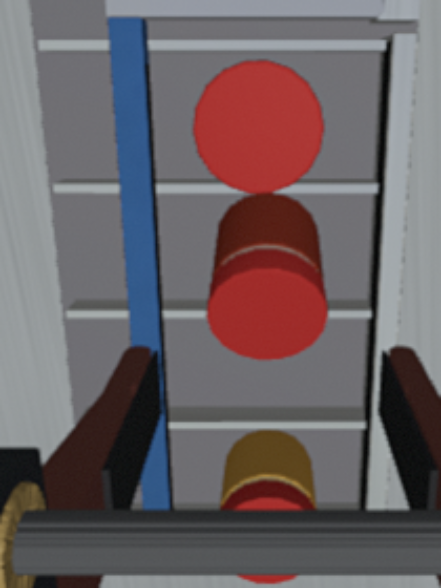

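Jar a leans about 20° towards -y with its bottom edge on the rib. It had pivoted in the grip. I'll tilt the tool to match its axis, regrasp the lid, lift, straighten and set it down again.

>>> {"name": "jog_arm", "arguments": {
  "steps": [
    {"turn": [0.04, 0, 0], "dp": [-0.036, -0.1, 0], "claw": 0.72},
    {"turn": [0.075, 0, 0], "dp": [-0.036, -0.225, 0], "claw": 0.72},
    {"turn": [0.111, 0, 0], "dp": [-0.036, -0.225, 0], "claw": 0.72},
    {"turn": [0.111, 0, 0], "dp": [-0.036, -0.225, -0.1], "claw": 0.72},
    {"turn": [0.111, 0, 0], "dp": [-0.036, -0.225, -0.25], "claw": 0.72},
    {"turn": [0.111, 0, 0], "dp": [-0.036, -0.225, -0.25], "claw": 0.72},
    {"turn": [0.111, 0, 0], "dp": [-0.036, -0.225, -0.25], "claw": 0.72},
    {"turn": [0.111, 0, 0], "dp": [-0.036, -0.225, -0.25], "claw": 0.72}
  ]
}}

```text
t: 26.6
ee_pos: [583.8, -128.8, 102.5]
orientation: [-1.222, 0.073, -0.05]
ft_force: [1.2, -0.7, 0.1]
width: 63.0
```

```bash
cat >> m.py <<'E'
def planes(w,zr=(62,85),amin=300):
    P=cloud(w);h,s,v=cv2.split(cv2.cvtColor(w['img'],cv2.COLOR_RGB2HSV))
    m=((h<7)|(h>172))&(s>150)&(v>120)&(P[...,2]>zr[0])&(P[...,2]<zr[1])
    n,l,stt,c=cv2.connectedComponentsWithStats(cv2.morphologyEx(m.astype(np.uint8),cv2.MORPH_OPEN,np.ones((5,5))))
    for i in range(1,n):
        if stt[i,4]<amin: continue
        Q=P[l==i];A=np.c_[Q[:,:2]-Q[:,:2].mean(0),np.ones(len(Q))];k=np.linalg.lstsq(A,Q[:,2],rcond=None)[0]
        print('lid',c[i].round(1),stt[i,4],Q.mean(0).round(1),'slope',k[:2].round(3))
E
python3 - <<'E'
from m import *
w=shot('wrist');save(w['img'],'w14.png');planes(w);st()
print(cv2.Rodrigues(ctrl.get_obs()['orientation'])[0].round(3))
E
```

```text
lid [257.6 121.2] 2763 [588.1 -47.1  67.3] slope [0.003 0.   ]
lid [261.1 211.2] 2777 [ 585.3 -119.7   72.1] slope [0.029 0.356]
lid [260.3 353.1] 2061 [ 576.  -229.8   67.2] slope [-0.001  0.003]
t 26.65 pos [ 584.1 -129.   103. ] yaw -0.0776 tilt [-0.028 -0.94   0.34 ] F [ 0.2 -0.1  0.2] w 63.3
[[ 0.997 -0.     0.083]
 [-0.077  0.341  0.937]
 [-0.028 -0.94   0.34 ]]
```

View pics/w14.png

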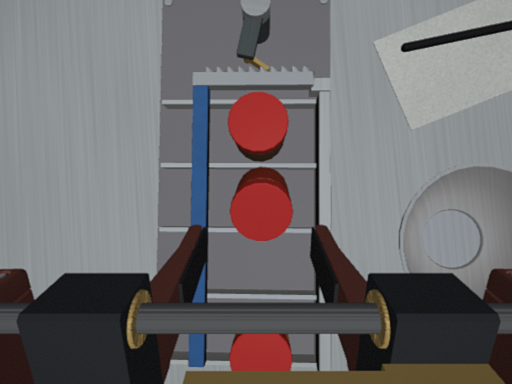

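>>> {"name": "jog_arm", "arguments": {
  "steps": [
    {"turn": [0, -0.008, 0], "dp": [0, 0.03, -0.1], "claw": 0.72},
    {"turn": [0, -0.008, 0], "dp": [0.01, 0.1, -0.3], "claw": 0.72},
    {"turn": [0, -0.008, 0], "dp": [0.02, 0.16, -0.5], "claw": 0.72},
    {"turn": [0, -0.008, 0], "dp": [0.024, 0.21, -0.65], "claw": 0.72},
    {"turn": [0, -0.008, 0], "dp": [0.024, 0.225, -0.71], "claw": 0.72},
    {"turn": [0, -0.008, 0], "dp": [0.024, 0.225, -0.71], "claw": 0.72},
    {"turn": [0, -0.008, 0], "dp": [0.024, 0.225, -0.71], "claw": 0.72},
    {"turn": [0, -0.008, 0], "dp": [0.024, 0.225, -0.71], "claw": 0.72}
  ]
}}

```text
t: 27.32
ee_pos: [586.7, -111.2, 46.9]
orientation: [-1.222, 0.049, -0.066]
ft_force: [0.6, 0.3, 0.7]
width: 63.0
```

```bash
python3 - <<'E'
from m import *
w=shot('wrist');save(w['img'],'w15.png');planes(w);st()
E
```

```text
lid [253.3 124.2] 4729 [588.3 -47.1  67.3] slope [-0.001  0.002]
lid [257.5 242.9] 4761 [ 585.3 -119.6   72.2] slope [0.03  0.355]
t 27.37 pos [ 586.7 -111.4   47. ] yaw -0.0776 tilt [-0.002 -0.94   0.341] F [-0.4  0.1  0. ] w 63.2
```

View pics/w15.png

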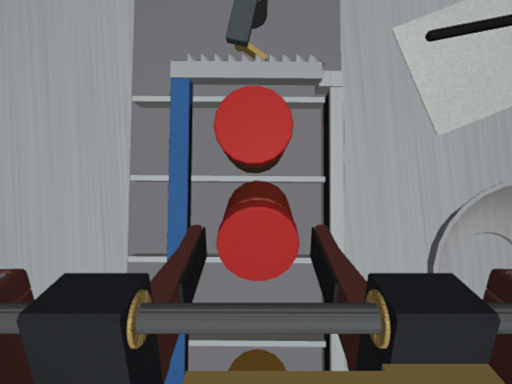

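The lid is at (257,243), centred between the pads as in the earlier holds. I grip and lift.

>>> {"name": "jog_arm", "arguments": {
  "steps": [
    {"turn": [0, 0, 0], "dp": [0, 0, 0], "claw": 0.4},
    {"turn": [0, 0, 0], "dp": [0, 0, 0], "claw": 0.4},
    {"turn": [0, 0, 0], "dp": [0, 0, 0], "claw": 0.4},
    {"turn": [0, 0, 0], "dp": [0, 0, 0], "claw": 0.4},
    {"turn": [0, 0, 0], "dp": [0, 0, 0], "claw": 0.4},
    {"turn": [0, 0, 0], "dp": [0, 0, 0], "claw": 0.4},
    {"turn": [0, 0, 0], "dp": [0, 0, 0], "claw": 0.4}
  ]
}}

```text
t: 27.95
ee_pos: [587.2, -111.7, 47.4]
orientation: [-1.222, 0.048, -0.067]
ft_force: [-0.2, -1.5, 5.6]
width: 48.5
```

>>> {"name": "jog_arm", "arguments": {
  "steps": [
    {"turn": [0, 0, 0], "dp": [0, 0, 0.1], "claw": 0.4},
    {"turn": [0, 0, 0], "dp": [0, 0, 0.25], "claw": 0.4},
    {"turn": [0, 0, 0], "dp": [0, 0, 0.45], "claw": 0.4},
    {"turn": [0, 0, 0], "dp": [0, 0, 0.5], "claw": 0.4},
    {"turn": [0, 0, 0], "dp": [0, 0, 0.5], "claw": 0.4},
    {"turn": [0, 0, 0], "dp": [0, 0, 0.5], "claw": 0.4}
  ]
}}

```text
t: 28.45
ee_pos: [587.1, -111.6, 87.6]
orientation: [-1.222, 0.048, -0.067]
ft_force: [-1.1, 0.7, -2.0]
width: 48.7
```

```bash
python3 - <<'E'
from m import *
w=shot('wrist');save(w['img'],'w16.png');planes(w,zr=(60,140));st()
E
```

```text
lid [253.6 138. ] 3125 [588.2 -46.8  67.3] slope [-0.     0.001]
lid [258.3 242.3] 4720 [ 586.1 -119.7  112.1] slope [0.013 0.339]
lid [256.5 366.1] 318 [ 577.2 -214.5   67.1] slope [ 0.008 -0.011]
t 28.5 pos [ 586.8 -111.5   87.1] yaw -0.0777 tilt [-0.002 -0.94   0.341] F [-0.4  0.9 -2.6] w 48.5
```

>>> {"name": "jog_arm", "arguments": {
  "steps": [
    {"turn": [-0.035, 0.003, 0], "dp": [0, 0, 0.05], "claw": 0.4},
    {"turn": [-0.07, 0.005, 0], "dp": [0, 0, 0.1], "claw": 0.4},
    {"turn": [-0.104, 0.008, 0], "dp": [0, 0, 0.1], "claw": 0.4},
    {"turn": [-0.104, 0.008, 0], "dp": [0, 0, 0.1], "claw": 0.4},
    {"turn": [-0.104, 0.008, 0], "dp": [0, 0, 0.1], "claw": 0.4},
    {"turn": [-0.104, 0.008, 0], "dp": [0, 0, 0.1], "claw": 0.4},
    {"turn": [-0.104, 0.008, 0], "dp": [0, 0, 0.1], "claw": 0.4}
  ]
}}

```text
t: 29.08
ee_pos: [586.2, -112.1, 94.4]
orientation: [-1.548, 0.063, -0.061]
ft_force: [-0.4, -0.6, -1.6]
width: 48.2
```

```bash
python3 - <<'E'
from m import *
w=shot('wrist');save(w['img'],'w17.png');planes(w,zr=(60,160));st()
def c(u,v,z): return onz(w,u,v,z)[:2]
g=cv2.cvtColor(w['img'],cv2.COLOR_RGB2GRAY).astype(float)
for col in(210,310):
    print(col,g[60:260,col].astype(int).tolist())
E
```

```text
lid [254.1 123.5] 3762 [588.1 -45.9  67.2] slope [0.    0.001]
lid [258.  242.1] 4720 [ 585.8 -111.6  120. ] slope [-0.012  0.02 ]
lid [257.5 347.3] 1412 [ 575.  -238.2   67.1] slope [0.    0.004]
t 29.13 pos [ 586.3 -112.4   94.5] yaw -0.0798 tilt [-0.002 -1.     0.022] F [ 0.4 -0.3 -2.5] w 48.5
210 [158, 158, 158, 158, 160, 148, 94, 71, 108, 117, 115, 115, 115, 114, 114, 114, 114, 111, 116, 164, 170, 170, 171, 173, 115, 91, 111, 114, 115, 114, 114, 115, 114, 115, 116, 114, 115, 113, 115, 115, 114, 114, 115, 114, 115, 114, 114, 115, 116, 114, 115, 114, 115, 115, 115, 116, 116, 115, 116, 116, 114, 115, 115, 115, 114, 116, 114, 115, 115, 114, 115, 115, 115, 115, 115, 116, 115, 115, 115, 115, 115, 115, 115, 115, 116, 115, 115, 116, 114, 117, 116, 106, 89, 89, 146, 170, 173, 172, 163, 128, 113, 115, 115, 115, 114, 115, 115, 115, 115, 115, 115, 114, 115, 114, 115, 115, 115, 115, 115, 115, 115, 114, 115, 115, 115, 115, 116, 115, 115, 115, 115, 114, 116, 114, 115, 116, 114, 115, 115, 115, 115, 116, 115, 115, 115, 115, 114, 114, 114, 115, 115, 116, 115, 116, 96, 91, 90, 88, 86, 95, 164, 172
[... 417 characters left out ...]
6, 115, 116, 114, 116, 116, 116, 116, 116, 116, 115, 116, 116, 116, 116, 116, 116, 116, 115, 116, 116, 116, 115, 116, 116, 116, 115, 116, 117, 115, 116, 116, 116, 115, 116, 116, 117, 115, 117, 118, 118, 94, 84, 110, 162, 170, 169, 169, 141, 119, 114, 116, 115, 116, 116, 116, 115, 115, 117, 116, 116, 116, 116, 116, 117, 116, 116, 116, 117, 116, 116, 116, 116, 116, 116, 117, 116, 116, 117, 116, 117, 117, 118, 116, 117, 118, 117, 116, 117, 117, 117, 117, 118, 118, 114, 113, 114, 113, 112, 111, 111, 110, 107, 104, 92, 90, 90, 88, 88, 111, 164, 172, 172, 142, 75, 34, 34, 36, 35, 38, 36, 37, 38, 35, 37, 34, 38, 36, 38, 33, 36, 35, 39, 40, 39, 38, 37, 36, 33, 31, 30, 27, 25, 22, 18, 16, 17, 20, 18]
```

View pics/w17.png

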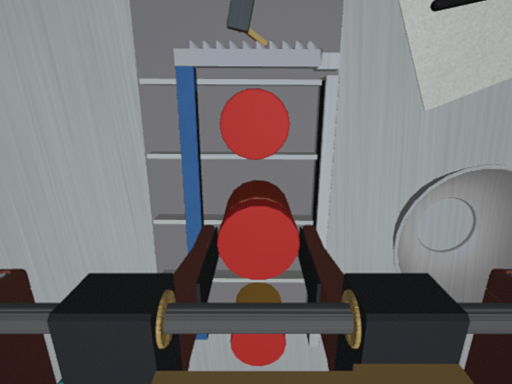

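```bash
python3 - <<'E'
from m import *
w=shot('wrist');planes(w,zr=(60,160));st()
yaw=-.083;X=np.array([np.cos(yaw),np.sin(yaw)]);Y=np.array([-X[1],X[0]]);O=np.array([573.5,-140.3])
for r in (81.8,156.5,222.5):
    p=onz(w,256,r,22)[:2];print(p.round(1),((p-O)@Y).round(1))
for p in([588.1,-45.9],[585.8,-111.6],[586.3,-112.4]): print(((np.array(p)-O)@Y).round(1),((np.array(p)-O)@X).round(1))
E
```

```text
lid [254.  123.1] 3755 [588.1 -45.9  67.2] slope [-0.    -0.002]
lid [258.1 242.1] 4706 [ 585.9 -111.9  120.1] slope [-0.013  0.019]
lid [257.8 347.3] 1392 [ 575.2 -238.6   67.2] slope [-0.001  0.   ]
t 29.18 pos [ 586.4 -112.5   94.6] yaw -0.0799 tilt [-0.002 -1.     0.021] F [ 0.4  0.  -2.3] w 48.3
[591.6 -15.2] 126.1
[586.5 -76.7] 64.5
[ 581.4 -138.7] 2.3
95.3 6.7
29.6 9.9
28.9 10.4
```

>>> {"name": "jog_arm", "arguments": {
  "steps": [
    {"turn": [-0.006, 0, 0], "dp": [0.004, 0.041, 0], "claw": 0.4},
    {"turn": [-0.006, 0, 0], "dp": [0.004, 0.041, 0], "claw": 0.4},
    {"turn": [-0.006, 0, 0], "dp": [0.004, 0.041, -0.1], "claw": 0.4},
    {"turn": [-0.006, 0, 0], "dp": [0.004, 0.041, -0.2], "claw": 0.4},
    {"turn": [-0.006, 0, 0], "dp": [0.004, 0.041, -0.3], "claw": 0.4},
    {"turn": [-0.006, 0, 0], "dp": [0.004, 0.041, -0.35], "claw": 0.4},
    {"turn": [-0.006, 0, 0], "dp": [0.004, 0.041, -0.35], "claw": 0.4},
    {"turn": [-0.006, 0, 0], "dp": [0.004, 0.041, -0.35], "claw": 0.4},
    {"turn": [-0.006, 0, 0], "dp": [0.004, 0.041, -0.35], "claw": 0.4}
  ]
}}

```text
t: 29.93
ee_pos: [586.8, -109.3, 66.6]
orientation: [-1.567, 0.063, -0.062]
ft_force: [-0.4, -0.6, -2.5]
width: 48.6
```

```bash
python3 - <<'E'
from m import *
w=shot('wrist');save(w['img'],'w18.png');planes(w,zr=(60,160));st()
E
```

```text
lid [252.9 130.9] 4934 [588.2 -45.8  67.2] slope [-0.     0.001]
lid [258.  242.2] 4744 [ 586.4 -108.3   92.2] slope [-0.012  0.002]
lid [257.5 360.1] 1134 [ 576.7 -223.3   67.1] slope [-0.002 -0.001]
t 29.98 pos [ 587.  -109.3   66.8] yaw -0.0799 tilt [-0.    -1.     0.003] F [ 1.2  0.4 -2.9] w 48.4
```

View pics/w18.png

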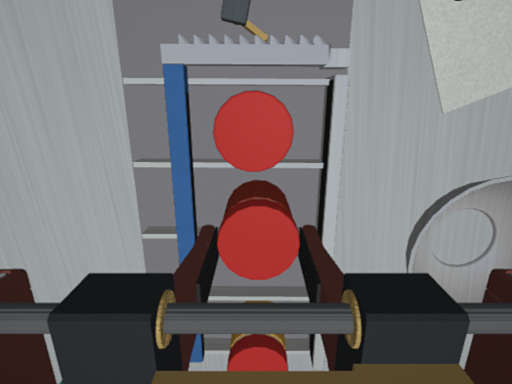

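>>> {"name": "jog_arm", "arguments": {
  "steps": [
    {"turn": [0, 0, 0], "dp": [0, 0.005, -0.08], "claw": 0.4},
    {"turn": [0, 0, 0], "dp": [0, 0.005, -0.16], "claw": 0.4},
    {"turn": [0, 0, 0], "dp": [0, 0.005, -0.24], "claw": 0.4},
    {"turn": [0, 0, 0], "dp": [0, 0.005, -0.28], "claw": 0.4},
    {"turn": [0, 0, 0], "dp": [0, 0.005, -0.3], "claw": 0.4},
    {"turn": [0, 0, 0], "dp": [0, 0.005, -0.3], "claw": 0.4},
    {"turn": [0, 0, 0], "dp": [0, 0.005, -0.3], "claw": 0.4}
  ]
}}

```text
t: 30.57
ee_pos: [587.0, -108.9, 42.7]
orientation: [-1.567, 0.063, -0.063]
ft_force: [0.5, -0.4, -1.6]
width: 48.5
```

```bash
python3 - <<'E'
from m import *
w=shot('wrist');save(w['img'],'w19.png');planes(w,zr=(50,160));st()
E
```

```text
lid [251.9 135.8] 6463 [588.3 -45.7  67.2] slope [-0.002  0.001]
lid [258.1 242.1] 4701 [ 586.6 -107.8   68.3] slope [-0.011  0.001]
t 30.62 pos [ 587.1 -108.9   42.9] yaw -0.0798 tilt [ 0.    -1.     0.003] F [ 0.5 -1.  -1.5] w 48.5
```

Lid is at 68.3 against 67.2 for seated jars, so it is 1 mm above the floor and level. Lower slightly, release and retreat.

>>> {"name": "jog_arm", "arguments": {
  "steps": [
    {"turn": [0, 0, 0], "dp": [0, 0, -0.015], "claw": 0.4},
    {"turn": [0, 0, 0], "dp": [0, 0, -0.015], "claw": 0.4},
    {"turn": [0, 0, 0], "dp": [0, 0, -0.015], "claw": 0.6},
    {"turn": [0, 0, 0], "dp": [0, 0, -0.015], "claw": 0.7},
    {"turn": [0, 0, 0], "dp": [0, 0, -0.015], "claw": 0.72},
    {"turn": [0, 0, 0], "dp": [0, 0, -0.015], "claw": 0.72},
    {"turn": [0, 0, 0], "dp": [0, 0, -0.015], "claw": 0.72}
  ]
}}

```text
t: 31.2
ee_pos: [587.3, -108.9, 41.8]
orientation: [-1.567, 0.062, -0.063]
ft_force: [-0.4, -0.8, -0.2]
width: 63.2
```

>>> {"name": "jog_arm", "arguments": {
  "steps": [
    {"turn": [0, 0, 0], "dp": [0, 0, 0.2], "claw": 0.72},
    {"turn": [0, 0, 0], "dp": [0, 0, 0.5], "claw": 0.72},
    {"turn": [0, 0, 0], "dp": [0, 0, 1], "claw": 0.72},
    {"turn": [0, 0, 0], "dp": [0, 0, 1], "claw": 0.72},
    {"turn": [0, 0, 0], "dp": [0, 0, 1], "claw": 0.72}
  ]
}}

```text
t: 31.62
ee_pos: [589.1, -109.3, 124.3]
orientation: [-1.568, 0.058, -0.067]
ft_force: [-0.4, 0.2, -0.9]
width: 63.3
```

```bash
python3 - <<'E'
from m import *
w=shot('wrist');save(w['img'],'w20.png');planes(w,zr=(50,160));st()
E
```

```text
lid [250.7 124. ] 2923 [588.  -45.9  67.2] slope [ 0.001 -0.001]
lid [254.9 198.2] 2318 [ 586.1 -108.3   67.2] slope [ 0. -0.]
t 31.67 pos [ 587.7 -109.   122.6] yaw -0.0798 tilt [ 0.002 -1.     0.002] F [-0.7  0.3 -0.8] w 63.2
```

View pics/w20.png

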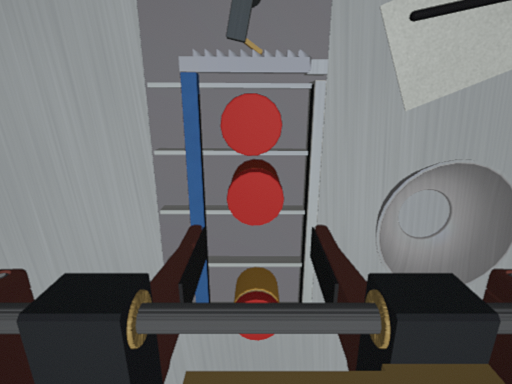

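All three jars are seated: lid planes at 67.2 and level, centred between the ribs. Now to the lever handle at about (628,180).

>>> {"name": "jog_arm", "arguments": {
  "steps": [
    {"turn": [0, 0, 0], "dp": [0.03, 0.2, 0.3], "claw": 0.72},
    {"turn": [0, 0, 0], "dp": [0.13, 0.6, 0.4], "claw": 0.72},
    {"turn": [0, 0, 0], "dp": [0.13, 0.9, 0.4], "claw": 0.72},
    {"turn": [0, 0, 0], "dp": [0.13, 0.9, 0.4], "claw": 0.72}
  ]
}}

```text
t: 32.0
ee_pos: [597.6, -33.7, 153.5]
orientation: [-1.567, 0.06, -0.061]
ft_force: [-0.9, 0.5, 0.1]
width: 63.0
```

>>> {"name": "jog_arm", "arguments": {
  "steps": [
    {"turn": [0, 0, 0], "dp": [0.13, 0.9, 0], "claw": 0.6},
    {"turn": [0, 0, 0], "dp": [0.13, 0.9, 0], "claw": 0.6},
    {"turn": [0, 0, 0], "dp": [0.13, 0.9, 0], "claw": 0.6},
    {"turn": [0, 0, 0], "dp": [0.13, 0.9, 0], "claw": 0.6}
  ]
}}

```text
t: 32.33
ee_pos: [606.9, 39.2, 151.8]
orientation: [-1.567, 0.06, -0.057]
ft_force: [-0.0, -0.5, -0.2]
width: 52.7
```

>>> {"name": "jog_arm", "arguments": {
  "steps": [
    {"turn": [0, 0, 0], "dp": [0.13, 0.9, 0], "claw": 0.6},
    {"turn": [0, 0, 0], "dp": [0.13, 0.9, 0], "claw": 0.6},
    {"turn": [0, 0, 0], "dp": [0.13, 0.9, 0], "claw": 0.6},
    {"turn": [0, 0, 0], "dp": [0.13, 0.9, 0], "claw": 0.6},
    {"turn": [0, 0, 0], "dp": [0.13, 0.9, 0], "claw": 0.6}
  ]
}}

```text
t: 32.75
ee_pos: [616.7, 109.6, 150.8]
orientation: [-1.568, 0.062, -0.056]
ft_force: [-0.9, -0.1, -0.6]
width: 52.9
```

```bash
python3 - <<'E'
from m import *
w=shot('wrist');save(w['img'],'w21.png');st()
P=cloud(w);h,s,v=cv2.split(cv2.cvtColor(w['img'],cv2.COLOR_RGB2HSV))
m=((h<7)|(h>172))&(s>150)&(v>80)&(P[...,2]>100)&(P[...,2]<116)
n,l,stt,c=cv2.connectedComponentsWithStats(m.astype(np.uint8))
for i in range(1,n):
    if stt[i,4]>80: print(stt[i],c[i].round(1),P[l==i].mean(0).round(1),onz(w,*c[i],109).round(1))
E
```

```text
t 32.8 pos [616.8 109.4 151.1] yaw -0.0756 tilt [-0.004 -1.     0.002] F [-0.  -0.7  0.1] w 52.5
[257  95  27  29 611] [270.  109.2] [630.3 183.8 108. ] [630.2 183.9 109. ]
```

View pics/w21.png

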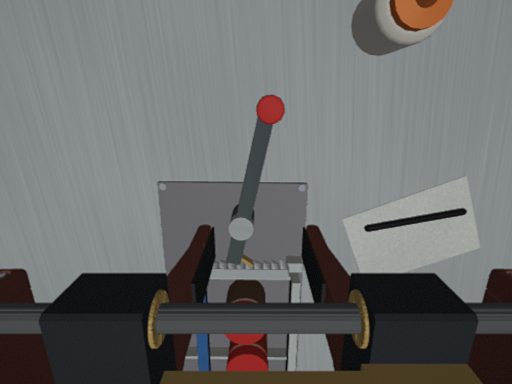

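>>> {"name": "jog_arm", "arguments": {
  "steps": [
    {"turn": [0, 0, 0], "dp": [0.08, 0.4, 0], "claw": 0.6},
    {"turn": [0, 0, 0], "dp": [0.165, 0.895, 0], "claw": 0.6},
    {"turn": [0, 0, 0], "dp": [0.165, 0.895, 0], "claw": 0.6},
    {"turn": [0, 0, 0], "dp": [0.165, 0.895, 0], "claw": 0.6},
    {"turn": [0, 0, 0], "dp": [0.165, 0.895, -0.1], "claw": 0.6},
    {"turn": [0, 0, 0], "dp": [0.165, 0.895, -0.2], "claw": 0.6},
    {"turn": [0, 0, 0], "dp": [0.165, 0.895, -0.2], "claw": 0.6},
    {"turn": [0, 0, 0], "dp": [0.165, 0.895, -0.2], "claw": 0.6}
  ]
}}

```text
t: 33.47
ee_pos: [629.2, 179.5, 134.0]
orientation: [-1.569, 0.065, -0.056]
ft_force: [0.1, -0.2, 0.2]
width: 52.5
```

```bash
python3 - <<'E'
from m import *
w=shot('wrist');save(w['img'],'w22.png');st()
E
```

```text
t 33.52 pos [629.6 179.9 134.5] yaw -0.0768 tilt [-0.005 -1.     0.001] F [-0.4  0.2  0.1] w 52.7
```

View pics/w22.png

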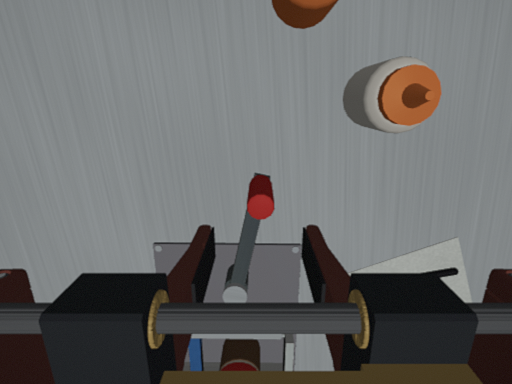

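The handle top at (261,206) is centred between the fingers. I descend around it and close lightly.

>>> {"name": "jog_arm", "arguments": {
  "steps": [
    {"turn": [0, 0, 0], "dp": [0.005, 0.02, -0.15], "claw": 0.6},
    {"turn": [0, 0, 0], "dp": [0.005, 0.02, -0.35], "claw": 0.6},
    {"turn": [0, 0, 0], "dp": [0.005, 0.02, -0.55], "claw": 0.6},
    {"turn": [0, 0, 0], "dp": [0.005, 0.02, -0.75], "claw": 0.6},
    {"turn": [0, 0, 0], "dp": [0.005, 0.02, -0.9], "claw": 0.6},
    {"turn": [0, 0, 0], "dp": [0.005, 0.02, -0.9], "claw": 0.6},
    {"turn": [0, 0, 0], "dp": [0.005, 0.02, -0.9], "claw": 0.6},
    {"turn": [0, 0, 0], "dp": [0.005, 0.02, -0.9], "claw": 0.6}
  ]
}}

```text
t: 34.18
ee_pos: [630.5, 181.6, 63.0]
orientation: [-1.568, 0.063, -0.057]
ft_force: [0.6, 0.3, -0.2]
width: 52.9
```

>>> {"name": "jog_arm", "arguments": {
  "steps": [
    {"turn": [0, 0, 0], "dp": [0, 0, 0], "claw": 0.4},
    {"turn": [0, 0, 0], "dp": [0, 0, 0], "claw": 0.28},
    {"turn": [0, 0, 0], "dp": [0, 0, 0], "claw": 0.28},
    {"turn": [0, 0, 0], "dp": [0, 0, 0], "claw": 0.28},
    {"turn": [0, 0, 0], "dp": [0, 0, 0], "claw": 0.28},
    {"turn": [0, 0, 0], "dp": [0, 0, 0], "claw": 0.28},
    {"turn": [0, 0, 0], "dp": [0, 0, 0], "claw": 0.28}
  ]
}}

```text
t: 34.77
ee_pos: [630.6, 181.6, 63.1]
orientation: [-1.568, 0.063, -0.057]
ft_force: [-0.3, 0.3, -0.8]
width: 24.6
```

```bash
python3 - <<'E'
from m import *
w=shot('wrist');save(w['img'],'w23.png');st()
E
```

```text
t 34.82 pos [630.6 181.6  63.1] yaw -0.0768 tilt [-0.004 -1.     0.002] F [-0.3 -0.1 -0.6] w 24.5
```

View pics/w23.png

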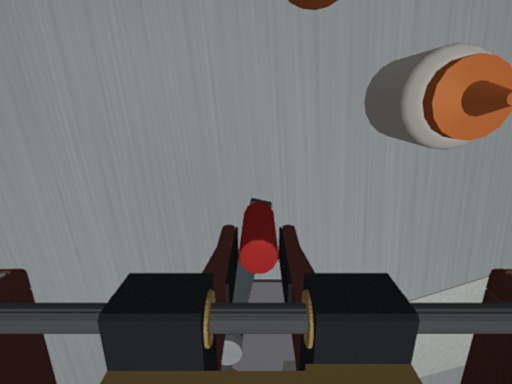

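>>> {"name": "jog_arm", "arguments": {
  "steps": [
    {"turn": [0, 0, 0], "dp": [-0.1, 0.03, 0], "claw": 0.28},
    {"turn": [0, 0, 0], "dp": [-0.2, 0.05, 0], "claw": 0.28},
    {"turn": [0, 0, 0], "dp": [-0.3, 0.065, 0], "claw": 0.28},
    {"turn": [0, 0, 0], "dp": [-0.4, 0.07, 0], "claw": 0.28},
    {"turn": [0, 0, 0], "dp": [-0.5, 0.07, 0], "claw": 0.28}
  ]
}}

```text
t: 35.23
ee_pos: [593.1, 189.0, 63.9]
orientation: [-1.565, 0.058, -0.063]
ft_force: [9.0, 5.0, -4.4]
width: 24.7
```

>>> {"name": "jog_arm", "arguments": {
  "steps": [
    {"turn": [0, 0, 0], "dp": [-0.1, 0, 0], "claw": 0.28},
    {"turn": [0, 0, 0], "dp": [-0.18, -0.01, 0], "claw": 0.28},
    {"turn": [0, 0, 0], "dp": [-0.18, -0.01, 0], "claw": 0.28},
    {"turn": [0, 0, 0], "dp": [-0.18, -0.01, 0], "claw": 0.28}
  ]
}}

```text
t: 35.57
ee_pos: [579.1, 189.0, 64.4]
orientation: [-1.564, 0.055, -0.064]
ft_force: [4.0, 2.4, 0.6]
width: 24.4
```

```bash
cat >> m.py <<'E'
def bar():
    d=shot('top');h,s,v=cv2.split(cv2.cvtColor(d['img'],cv2.COLOR_RGB2HSV))
    m=(h>100)&(h<125)&(s>130);m[:,:230]=0;m[:,340:]=0;m[:165]=0;m[240:]=0
    yaw=-.083;X=np.array([np.cos(yaw),np.sin(yaw)]);Y=np.array([-X[1],X[0]]);O=np.array([573.5,-140.3])
    ys,xs=np.nonzero(m)
    q=np.array([onz(d,a,b,38)[:2]-O for a,b in zip(xs,ys)])
    x=q@X;print('bar n',len(x),'centre x',np.median(x).round(1),'advance~',(np.median(x)+7+58).round(1))
    for r in lids(d,zr=(50,80),z=68):
        if r[0]=='red':p=r[3]-O;print('  lid',r[1],'car x',(p@X).round(1),'y',(p@Y).round(1),'z',r[4][2])
    # handle
    P=cloud(d);m=((h<7)|(h>172))&(s>150)&(P[...,2]>95)&(P[...,2]<115)
    return d
E
python3 - <<'E'
from m import *
st();d=bar();save(cv2.resize(d['img'][130:270,140:360],None,fx=3.2,fy=3.2),'t24.png')
E
```

```text
t 35.57 pos [579.1 189.   64.4] yaw -0.0763 tilt [ 0.005 -1.     0.006] F [4.  2.4 0.6] w 24.4
bar n 320 centre x -35.6 advance~ 29.4
  lid 185 car x 5.9 y 94.2 z 68.1
  lid 184 car x 9.2 y 32.4 z 68.1
  lid 185 car x 10.8 y -93.5 z 67.4
```

View pics/t24.png

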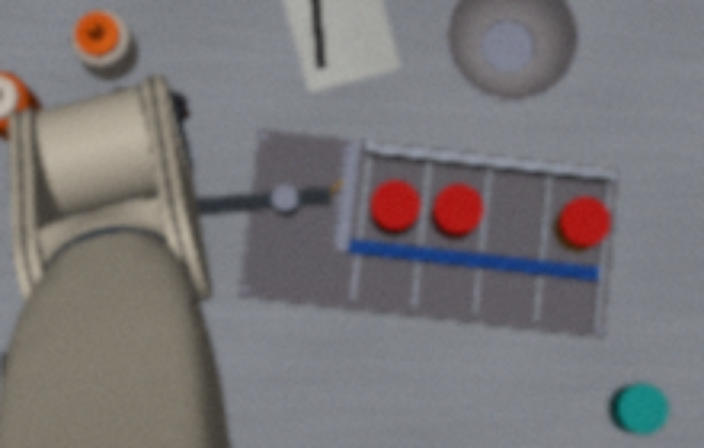

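Bar advanced to ~29 mm (estimate) after the first stroke of ~0.40 rad. The handle resists with under 10 N. I swing back.

>>> {"name": "jog_arm", "arguments": {
  "steps": [
    {"turn": [0, 0, 0], "dp": [0.12, 0.0, -0.01], "claw": 0.28},
    {"turn": [0, 0, 0], "dp": [0.25, -0.01, -0.01], "claw": 0.28},
    {"turn": [0, 0, 0], "dp": [0.38, -0.03, -0.01], "claw": 0.28},
    {"turn": [0, 0, 0], "dp": [0.5, -0.05, -0.01], "claw": 0.28},
    {"turn": [0, 0, 0], "dp": [0.6, -0.08, -0.01], "claw": 0.28},
    {"turn": [0, 0, 0], "dp": [0.63, -0.09, -0.01], "claw": 0.28},
    {"turn": [0, 0, 0], "dp": [0.63, -0.09, -0.01], "claw": 0.28},
    {"turn": [0, 0, 0], "dp": [0.63, -0.09, -0.01], "claw": 0.28}
  ]
}}

```text
t: 36.28
ee_pos: [630.0, 181.1, 63.5]
orientation: [-1.564, 0.056, -0.065]
ft_force: [-0.6, -0.1, 0.3]
width: 24.7
```

```bash
python3 - <<'E'
from m import *
st();d=bar()
E
```

```text
t 36.28 pos [630.  181.1  63.5] yaw -0.0767 tilt [ 0.006 -1.     0.006] F [-0.6 -0.1  0.3] w 24.7
bar n 320 centre x -35.8 advance~ 29.2
  lid 184 car x 5.7 y 94.3 z 67.9
  lid 185 car x 9.3 y 32.6 z 67.9
  lid 186 car x 11.0 y -93.2 z 67.9
```

>>> {"name": "jog_arm", "arguments": {
  "steps": [
    {"turn": [-0.002, 0.002, -0.001], "dp": [-0.1, 0.03, 0], "claw": 0.28},
    {"turn": [-0.002, 0.002, -0.001], "dp": [-0.2, 0.05, 0], "claw": 0.28},
    {"turn": [-0.002, 0.002, -0.001], "dp": [-0.3, 0.065, 0], "claw": 0.28},
    {"turn": [-0.002, 0.002, -0.001], "dp": [-0.4, 0.07, 0], "claw": 0.28},
    {"turn": [-0.002, 0.002, -0.001], "dp": [-0.5, 0.07, 0], "claw": 0.28}
  ]
}}

```text
t: 36.75
ee_pos: [591.8, 188.5, 64.4]
orientation: [-1.568, 0.057, -0.067]
ft_force: [8.8, 4.3, -4.8]
width: 24.3
```

>>> {"name": "jog_arm", "arguments": {
  "steps": [
    {"turn": [0, 0, 0], "dp": [-0.1, 0, 0], "claw": 0.28},
    {"turn": [0, 0, 0], "dp": [-0.19, -0.02, 0], "claw": 0.28},
    {"turn": [0, 0, 0], "dp": [-0.19, -0.02, 0], "claw": 0.28},
    {"turn": [0, 0, 0], "dp": [-0.19, -0.02, 0], "claw": 0.28}
  ]
}}

```text
t: 37.08
ee_pos: [576.8, 187.7, 65.2]
orientation: [-1.567, 0.055, -0.068]
ft_force: [2.8, 2.9, 0.2]
width: 25.0
```

```bash
python3 - <<'E'
from m import *
st();d=bar()
E
```

```text
t 37.08 pos [576.8 187.7  65.2] yaw -0.0784 tilt [ 0.009 -1.     0.003] F [2.8 2.9 0.2] w 25.0
bar n 330 centre x -25.2 advance~ 39.8
  lid 185 car x 6.2 y 94.1 z 67.4
  lid 186 car x 9.3 y 32.5 z 67.8
  lid 187 car x 10.9 y -93.3 z 67.6
```

>>> {"name": "jog_arm", "arguments": {
  "steps": [
    {"turn": [-0.001, 0.003, 0], "dp": [0.12, 0.0, -0.02], "claw": 0.28},
    {"turn": [-0.001, 0.003, 0], "dp": [0.25, -0.01, -0.02], "claw": 0.28},
    {"turn": [-0.001, 0.003, 0], "dp": [0.38, -0.03, -0.02], "claw": 0.28},
    {"turn": [-0.001, 0.003, 0], "dp": [0.5, -0.05, -0.02], "claw": 0.28},
    {"turn": [-0.001, 0.003, 0], "dp": [0.6, -0.07, -0.02], "claw": 0.28},
    {"turn": [-0.001, 0.003, 0], "dp": [0.665, -0.08, -0.02], "claw": 0.28},
    {"turn": [-0.001, 0.003, 0], "dp": [0.665, -0.08, -0.02], "claw": 0.28},
    {"turn": [-0.001, 0.003, 0], "dp": [0.665, -0.08, -0.02], "claw": 0.28}
  ]
}}

```text
t: 37.8
ee_pos: [630.7, 180.8, 63.6]
orientation: [-1.571, 0.062, -0.062]
ft_force: [-0.5, 0.5, -0.6]
width: 24.5
```

>>> {"name": "jog_arm", "arguments": {
  "steps": [
    {"turn": [0, 0, 0], "dp": [-0.1, 0.03, 0], "claw": 0.28},
    {"turn": [0, 0, 0], "dp": [-0.2, 0.05, 0], "claw": 0.28},
    {"turn": [0, 0, 0], "dp": [-0.3, 0.065, 0], "claw": 0.28},
    {"turn": [0, 0, 0], "dp": [-0.4, 0.07, 0], "claw": 0.28},
    {"turn": [0, 0, 0], "dp": [-0.5, 0.07, 0], "claw": 0.28}
  ]
}}

```text
t: 38.22
ee_pos: [592.9, 187.9, 64.5]
orientation: [-1.569, 0.056, -0.067]
ft_force: [11.1, 6.0, -5.6]
width: 25.0
```

>>> {"name": "jog_arm", "arguments": {
  "steps": [
    {"turn": [0, 0, 0], "dp": [-0.1, 0, 0], "claw": 0.28},
    {"turn": [0, 0, 0], "dp": [-0.19, -0.02, 0], "claw": 0.28},
    {"turn": [0, 0, 0], "dp": [-0.19, -0.02, 0], "claw": 0.28},
    {"turn": [0, 0, 0], "dp": [-0.19, -0.02, 0], "claw": 0.28}
  ]
}}

```text
t: 38.55
ee_pos: [578.1, 187.3, 65.4]
orientation: [-1.567, 0.053, -0.069]
ft_force: [4.4, 2.9, -1.6]
width: 24.7
```

```bash
python3 - <<'E'
from m import *
st();d=bar()
E
```

```text
t 38.55 pos [578.1 187.3  65.4] yaw -0.0775 tilt [ 0.01  -1.     0.003] F [ 4.4  2.9 -1.6] w 24.7
bar n 326 centre x -15.8 advance~ 49.2
  lid 183 car x 15.8 y 94.5 z 67.7
  lid 184 car x 15.4 y 32.1 z 68.0
  lid 186 car x 15.6 y -93.2 z 67.9
```

All three jars are now contacted and moving with the bar, upright. Advance is ~48.6 mm. Another full stroke follows, then a careful last one.

>>> {"name": "jog_arm", "arguments": {
  "steps": [
    {"turn": [-0.001, 0.003, 0], "dp": [0.12, 0.0, -0.02], "claw": 0.28},
    {"turn": [-0.001, 0.003, 0], "dp": [0.25, -0.01, -0.02], "claw": 0.28},
    {"turn": [-0.001, 0.003, 0], "dp": [0.38, -0.03, -0.02], "claw": 0.28},
    {"turn": [-0.001, 0.003, 0], "dp": [0.5, -0.05, -0.02], "claw": 0.28},
    {"turn": [-0.001, 0.003, 0], "dp": [0.6, -0.07, -0.02], "claw": 0.28},
    {"turn": [-0.001, 0.003, 0], "dp": [0.65, -0.08, -0.02], "claw": 0.28},
    {"turn": [-0.001, 0.003, 0], "dp": [0.65, -0.08, -0.02], "claw": 0.28},
    {"turn": [-0.001, 0.003, 0], "dp": [0.65, -0.08, -0.02], "claw": 0.28}
  ]
}}

```text
t: 39.27
ee_pos: [630.7, 180.4, 63.8]
orientation: [-1.571, 0.06, -0.063]
ft_force: [-0.2, -0.4, 0.3]
width: 24.9
```

>>> {"name": "jog_arm", "arguments": {
  "steps": [
    {"turn": [0, 0, 0], "dp": [-0.1, 0.03, 0], "claw": 0.28},
    {"turn": [0, 0, 0], "dp": [-0.2, 0.05, 0], "claw": 0.28},
    {"turn": [0, 0, 0], "dp": [-0.3, 0.065, 0], "claw": 0.28},
    {"turn": [0, 0, 0], "dp": [-0.4, 0.07, 0], "claw": 0.28},
    {"turn": [0, 0, 0], "dp": [-0.5, 0.07, 0], "claw": 0.28}
  ]
}}

```text
t: 39.68
ee_pos: [593.1, 187.5, 64.7]
orientation: [-1.568, 0.053, -0.068]
ft_force: [10.4, 5.8, -5.7]
width: 24.4
```

>>> {"name": "jog_arm", "arguments": {
  "steps": [
    {"turn": [0, 0, 0], "dp": [-0.1, 0, 0], "claw": 0.28},
    {"turn": [0, 0, 0], "dp": [-0.19, -0.02, 0], "claw": 0.28},
    {"turn": [0, 0, 0], "dp": [-0.19, -0.02, 0], "claw": 0.28},
    {"turn": [0, 0, 0], "dp": [-0.19, -0.02, 0], "claw": 0.28}
  ]
}}

```text
t: 40.02
ee_pos: [578.4, 186.8, 65.5]
orientation: [-1.567, 0.05, -0.07]
ft_force: [4.5, 2.5, -0.5]
width: 24.8
```

```bash
python3 - <<'E'
from m import *
st();d=bar()
E
```

```text
t 40.02 pos [578.4 186.8  65.5] yaw -0.0768 tilt [ 0.013 -1.     0.003] F [ 4.5  2.5 -0.5] w 24.8
bar n 326 centre x -6.0 advance~ 59.0
  lid 186 car x 26.1 y 94.3 z 67.9
  lid 187 car x 26.1 y 32.3 z 67.2
  lid 188 car x 25.5 y -93.5 z 68.0
```

Advance ~59 mm, with ~7 left. I swing back, then do the last stroke in small increments, watching the force.

>>> {"name": "jog_arm", "arguments": {
  "steps": [
    {"turn": [-0.001, 0.004, 0], "dp": [0.12, 0.0, -0.02], "claw": 0.28},
    {"turn": [-0.001, 0.004, 0], "dp": [0.25, -0.01, -0.02], "claw": 0.28},
    {"turn": [-0.001, 0.004, 0], "dp": [0.38, -0.03, -0.02], "claw": 0.28},
    {"turn": [-0.001, 0.004, 0], "dp": [0.5, -0.05, -0.02], "claw": 0.28},
    {"turn": [-0.001, 0.004, 0], "dp": [0.6, -0.06, -0.02], "claw": 0.28},
    {"turn": [-0.001, 0.004, 0], "dp": [0.65, -0.07, -0.02], "claw": 0.28},
    {"turn": [-0.001, 0.004, 0], "dp": [0.65, -0.07, -0.02], "claw": 0.28},
    {"turn": [-0.001, 0.004, 0], "dp": [0.65, -0.07, -0.02], "claw": 0.28}
  ]
}}

```text
t: 40.73
ee_pos: [631.0, 180.9, 63.9]
orientation: [-1.571, 0.06, -0.061]
ft_force: [0.3, 0.2, 0.1]
width: 24.4
```

>>> {"name": "jog_arm", "arguments": {
  "steps": [
    {"turn": [0, 0, 0], "dp": [-0.08, 0.025, 0], "claw": 0.28},
    {"turn": [0, 0, 0], "dp": [-0.16, 0.045, 0], "claw": 0.28},
    {"turn": [0, 0, 0], "dp": [-0.24, 0.055, 0], "claw": 0.28},
    {"turn": [0, 0, 0], "dp": [-0.24, 0.055, 0], "claw": 0.28},
    {"turn": [0, 0, 0], "dp": [-0.24, 0.055, 0], "claw": 0.28}
  ]
}}

```text
t: 41.15
ee_pos: [612.2, 186.1, 64.5]
orientation: [-1.57, 0.057, -0.063]
ft_force: [4.9, 1.6, -2.1]
width: 24.8
```

>>> {"name": "jog_arm", "arguments": {
  "steps": [
    {"turn": [0, 0, 0], "dp": [-0.03, 0.005, 0], "claw": 0.28},
    {"turn": [0, 0, 0], "dp": [-0.06, 0.01, 0], "claw": 0.28},
    {"turn": [0, 0, 0], "dp": [-0.06, 0.01, 0], "claw": 0.28}
  ]
}}

```text
t: 41.4
ee_pos: [608.5, 187.1, 64.8]
orientation: [-1.569, 0.053, -0.066]
ft_force: [7.1, 0.7, -5.3]
width: 24.5
```

>>> {"name": "jog_arm", "arguments": {
  "steps": [
    {"turn": [0, 0, 0], "dp": [-0.03, 0.005, 0], "claw": 0.28},
    {"turn": [0, 0, 0], "dp": [-0.06, 0.01, 0], "claw": 0.28},
    {"turn": [0, 0, 0], "dp": [-0.06, 0.01, 0], "claw": 0.28}
  ]
}}

```text
t: 41.65
ee_pos: [604.7, 188.0, 65.2]
orientation: [-1.569, 0.049, -0.068]
ft_force: [8.4, -0.9, -5.4]
width: 24.4
```

```bash
python3 - <<'E'
from m import *
st();d=bar()
E
```

```text
t 41.65 pos [604.7 188.   65.2] yaw -0.0751 tilt [ 0.012 -1.     0.001] F [ 8.4 -0.9 -5.4] w 24.4
bar n 325 centre x -3.6 advance~ 61.4
  lid 183 car x 28.1 y 94.2 z 67.8
  lid 186 car x 28.1 y 32.3 z 67.9
  lid 192 car x 28.4 y -93.4 z 67.8
```

>>> {"name": "jog_arm", "arguments": {
  "steps": [
    {"turn": [0, 0.002, 0], "dp": [-0.04, 0.0, -0.005], "claw": 0.28},
    {"turn": [0, 0.002, 0], "dp": [-0.08, 0.0, -0.005], "claw": 0.28},
    {"turn": [0, 0.002, 0], "dp": [-0.08, 0.0, -0.005], "claw": 0.28}
  ]
}}

```text
t: 41.95
ee_pos: [599.7, 188.7, 65.2]
orientation: [-1.568, 0.051, -0.067]
ft_force: [8.5, 1.9, -6.5]
width: 24.5
```

>>> {"name": "jog_arm", "arguments": {
  "steps": [
    {"turn": [0, 0.002, 0], "dp": [-0.03, 0.0, -0.005], "claw": 0.28},
    {"turn": [0, 0.002, 0], "dp": [-0.06, 0.0, -0.005], "claw": 0.28},
    {"turn": [0, 0.002, 0], "dp": [-0.06, 0.0, -0.005], "claw": 0.28}
  ]
}}

```text
t: 42.2
ee_pos: [596.2, 189.2, 65.2]
orientation: [-1.567, 0.052, -0.065]
ft_force: [7.7, 1.2, -5.0]
width: 24.6
```

```bash
python3 - <<'E'
from m import *
st();d=bar()
E
```

```text
t 42.2 pos [596.2 189.2  65.2] yaw -0.0742 tilt [ 0.008 -1.     0.003] F [ 7.7  1.2 -5. ] w 24.6
bar n 327 centre x -1.1 advance~ 63.9
  lid 182 car x 30.5 y 94.4 z 68.1
  lid 185 car x 30.5 y 32.4 z 67.7
  lid 186 car x 30.5 y -93.3 z 68.2
```

>>> {"name": "jog_arm", "arguments": {
  "steps": [
    {"turn": [0, 0.001, 0], "dp": [-0.03, -0.01, 0], "claw": 0.28},
    {"turn": [0, 0.001, 0], "dp": [-0.05, -0.01, 0], "claw": 0.28},
    {"turn": [0, 0.001, 0], "dp": [-0.05, -0.01, 0], "claw": 0.28}
  ]
}}

```text
t: 42.5
ee_pos: [593.5, 189.0, 65.7]
orientation: [-1.566, 0.051, -0.065]
ft_force: [7.8, 1.9, -5.3]
width: 24.6
```

>>> {"name": "jog_arm", "arguments": {
  "steps": [
    {"turn": [0, 0.001, 0], "dp": [-0.02, -0.01, 0], "claw": 0.28},
    {"turn": [0, 0.001, 0], "dp": [-0.03, -0.01, 0], "claw": 0.28},
    {"turn": [0, 0.001, 0], "dp": [-0.03, -0.01, 0], "claw": 0.28}
  ]
}}

```text
t: 42.75
ee_pos: [592.4, 188.7, 66.1]
orientation: [-1.565, 0.049, -0.066]
ft_force: [8.5, 1.1, -5.9]
width: 24.5
```

```bash
python3 - <<'E'
from m import *
st();d=bar()
E
```

```text
t 42.75 pos [592.4 188.7  66.1] yaw -0.0733 tilt [ 0.01  -1.     0.005] F [ 8.5  1.1 -5.9] w 24.5
bar n 326 centre x 0.2 advance~ 65.2
  lid 184 car x 31.3 y 94.4 z 68.2
  lid 183 car x 31.6 y 32.7 z 67.9
  lid 184 car x 31.2 y -93.4 z 67.8
```

>>> {"name": "jog_arm", "arguments": {
  "steps": [
    {"turn": [0, 0.001, 0], "dp": [-0.02, -0.005, -0.005], "claw": 0.28},
    {"turn": [0, 0.001, 0], "dp": [-0.04, -0.005, -0.005], "claw": 0.28},
    {"turn": [0, 0.001, 0], "dp": [-0.04, -0.005, -0.005], "claw": 0.28}
  ]
}}

```text
t: 43.05
ee_pos: [590.5, 188.9, 66.1]
orientation: [-1.564, 0.048, -0.066]
ft_force: [7.2, 1.5, -5.6]
width: 24.9
```

```bash
python3 - <<'E'
from m import *
st();d=bar()
E
```

```text
t 43.05 pos [590.5 188.9  66.1] yaw -0.0727 tilt [ 0.011 -1.     0.006] F [ 7.2  1.5 -5.6] w 24.9
bar n 331 centre x 0.7 advance~ 65.7
  lid 181 car x 32.0 y 94.2 z 67.4
  lid 181 car x 32.0 y 32.5 z 67.5
  lid 184 car x 31.8 y -93.3 z 67.8
```

>>> {"name": "jog_arm", "arguments": {
  "steps": [
    {"turn": [0, 0.002, 0], "dp": [-0.02, -0.005, -0.005], "claw": 0.28},
    {"turn": [0, 0.002, 0], "dp": [-0.04, -0.005, -0.005], "claw": 0.28},
    {"turn": [0, 0.002, 0], "dp": [-0.04, -0.005, -0.005], "claw": 0.28}
  ]
}}

```text
t: 43.35
ee_pos: [588.6, 189.0, 66.1]
orientation: [-1.564, 0.049, -0.064]
ft_force: [7.8, 2.1, -6.4]
width: 24.8
```

```bash
python3 - <<'E'
from m import *
st();d=bar()
E
```

```text
t 43.35 pos [588.6 189.   66.1] yaw -0.0723 tilt [ 0.009 -1.     0.007] F [ 7.8  2.1 -6.4] w 24.8
bar n 330 centre x 1.4 advance~ 66.4
  lid 180 car x 32.5 y 94.5 z 67.8
  lid 181 car x 32.1 y 32.6 z 67.9
  lid 186 car x 32.5 y -93.2 z 67.1
```

>>> {"name": "jog_arm", "arguments": {
  "steps": [
    {"turn": [0, 0.002, 0], "dp": [-0.02, -0.005, -0.005], "claw": 0.28},
    {"turn": [0, 0.002, 0], "dp": [-0.04, -0.005, -0.005], "claw": 0.28},
    {"turn": [0, 0.002, 0], "dp": [-0.04, -0.005, -0.005], "claw": 0.28}
  ]
}}

```text
t: 43.65
ee_pos: [586.7, 189.1, 66.2]
orientation: [-1.563, 0.051, -0.062]
ft_force: [8.2, 0.5, -5.0]
width: 24.6
```

```bash
python3 - <<'E'
from m import *
st();d=bar()
E
```

```text
t 43.65 pos [586.7 189.1  66.2] yaw -0.0718 tilt [ 0.007 -1.     0.007] F [ 8.2  0.5 -5. ] w 24.6
bar n 331 centre x 1.8 advance~ 66.8
  lid 178 car x 32.9 y 94.5 z 67.3
  lid 184 car x 32.8 y 32.6 z 67.8
  lid 182 car x 32.9 y -93.4 z 68.0
```

>>> {"name": "jog_arm", "arguments": {
  "steps": [
    {"turn": [0, 0.001, 0], "dp": [-0.02, -0.005, -0.005], "claw": 0.28},
    {"turn": [0, 0.001, 0], "dp": [-0.03, -0.005, -0.005], "claw": 0.28},
    {"turn": [0, 0.001, 0], "dp": [-0.03, -0.005, -0.005], "claw": 0.28}
  ]
}}

```text
t: 43.95
ee_pos: [585.5, 189.1, 66.2]
orientation: [-1.562, 0.05, -0.062]
ft_force: [7.0, 1.2, -5.7]
width: 24.6
```

```bash
python3 - <<'E'
from m import *
st();d=bar()
E
```

```text
t 43.95 pos [585.5 189.1  66.2] yaw -0.0713 tilt [ 0.008 -1.     0.008] F [ 7.   1.2 -5.7] w 24.6
bar n 330 centre x 2.1 advance~ 67.1
  lid 179 car x 33.3 y 94.4 z 67.9
  lid 182 car x 33.1 y 32.7 z 67.7
  lid 187 car x 33.1 y -93.2 z 68.1
```

>>> {"name": "jog_arm", "arguments": {
  "steps": [
    {"turn": [0, 0.001, 0], "dp": [-0.02, -0.005, -0.005], "claw": 0.28},
    {"turn": [0, 0.001, 0], "dp": [-0.03, -0.005, -0.005], "claw": 0.28},
    {"turn": [0, 0.001, 0], "dp": [-0.03, -0.005, -0.005], "claw": 0.28}
  ]
}}

```text
t: 44.25
ee_pos: [584.3, 189.2, 66.2]
orientation: [-1.562, 0.049, -0.062]
ft_force: [7.8, 1.2, -4.5]
width: 24.6
```

```bash
python3 - <<'E'
from m import *
st();d=bar()
E
```

```text
t 44.25 pos [584.3 189.2  66.2] yaw -0.0708 tilt [ 0.008 -1.     0.009] F [ 7.8  1.2 -4.5] w 24.6
bar n 327 centre x 2.5 advance~ 67.5
  lid 179 car x 33.8 y 94.4 z 67.4
  lid 179 car x 33.5 y 32.6 z 67.9
  lid 183 car x 33.6 y -93.3 z 67.5
```

>>> {"name": "jog_arm", "arguments": {
  "steps": [
    {"turn": [0, 0.001, 0], "dp": [-0.02, -0.005, -0.005], "claw": 0.28},
    {"turn": [0, 0.001, 0], "dp": [-0.04, -0.005, -0.005], "claw": 0.28},
    {"turn": [0, 0.001, 0], "dp": [-0.04, -0.005, -0.005], "claw": 0.28}
  ]
}}

```text
t: 44.55
ee_pos: [582.2, 189.2, 66.2]
orientation: [-1.561, 0.048, -0.062]
ft_force: [7.5, 0.3, -5.5]
width: 24.7
```

```bash
python3 - <<'E'
from m import *
st();d=bar()
E
```

```text
t 44.55 pos [582.2 189.2  66.2] yaw -0.0703 tilt [ 0.009 -1.     0.009] F [ 7.5  0.3 -5.5] w 24.7
bar n 327 centre x 3.1 advance~ 68.1
  lid 184 car x 34.2 y 94.6 z 68.0
  lid 181 car x 34.2 y 32.5 z 68.0
  lid 185 car x 34.2 y -93.5 z 67.6
```

>>> {"name": "jog_arm", "arguments": {
  "steps": [
    {"turn": [0, 0.001, 0], "dp": [-0.02, -0.005, -0.005], "claw": 0.28},
    {"turn": [0, 0.001, 0], "dp": [-0.03, -0.005, -0.005], "claw": 0.28},
    {"turn": [0, 0.001, 0], "dp": [-0.03, -0.005, -0.005], "claw": 0.28}
  ]
}}

```text
t: 44.85
ee_pos: [580.9, 189.2, 66.2]
orientation: [-1.56, 0.047, -0.063]
ft_force: [6.8, 0.0, -5.4]
width: 24.5
```

```bash
python3 - <<'E'
from m import *
st();d=bar()
E
```

```text
t 44.85 pos [580.9 189.2  66.2] yaw -0.0699 tilt [ 0.01 -1.    0.01] F [ 6.8  0.  -5.4] w 24.5
bar n 331 centre x 3.5 advance~ 68.5
  lid 181 car x 34.5 y 94.4 z 67.5
  lid 180 car x 34.4 y 32.6 z 67.7
  lid 183 car x 34.3 y -93.3 z 67.3
```

>>> {"name": "jog_arm", "arguments": {
  "steps": [
    {"turn": [0, 0.001, 0], "dp": [-0.02, -0.005, -0.005], "claw": 0.28},
    {"turn": [0, 0.001, 0], "dp": [-0.03, -0.005, -0.005], "claw": 0.28},
    {"turn": [0, 0.001, 0], "dp": [-0.03, -0.005, -0.005], "claw": 0.28}
  ]
}}

```text
t: 45.15
ee_pos: [579.5, 189.2, 66.2]
orientation: [-1.56, 0.046, -0.063]
ft_force: [6.1, 1.1, -5.0]
width: 24.4
```

```bash
python3 - <<'E'
from m import *
st();d=bar();save(cv2.resize(d['img'][130:270,140:360],None,fx=3.2,fy=3.2),'t40.png')
E
```

```text
t 45.15 pos [579.5 189.2  66.2] yaw -0.0694 tilt [ 0.01  -1.     0.011] F [ 6.1  1.1 -5. ] w 24.4
bar n 330 centre x 3.9 advance~ 68.9
  lid 180 car x 34.6 y 94.3 z 67.4
  lid 178 car x 34.9 y 32.5 z 67.3
  lid 183 car x 34.6 y -93.0 z 67.5
```

View pics/t40.png

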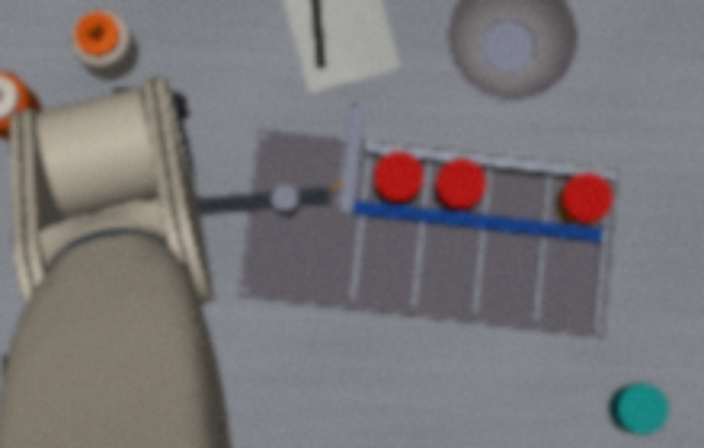

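The jars are close to the back wall and the bar still moves at ~7 N, so it is not firm yet.

>>> {"name": "jog_arm", "arguments": {
  "steps": [
    {"turn": [0, 0.001, 0], "dp": [-0.02, -0.01, -0.005], "claw": 0.28},
    {"turn": [0, 0.001, 0], "dp": [-0.03, -0.01, -0.005], "claw": 0.28},
    {"turn": [0, 0.001, 0], "dp": [-0.03, -0.01, -0.005], "claw": 0.28}
  ]
}}

```text
t: 45.45
ee_pos: [578.4, 189.0, 66.2]
orientation: [-1.559, 0.045, -0.063]
ft_force: [6.9, 1.8, -4.7]
width: 24.8
```

```bash
python3 - <<'E'
from m import *
st();d=bar()
E
```

```text
t 45.45 pos [578.4 189.   66.2] yaw -0.0689 tilt [ 0.011 -1.     0.012] F [ 6.9  1.8 -4.7] w 24.8
bar n 326 centre x 4.0 advance~ 69.0
  lid 180 car x 35.1 y 94.2 z 67.9
  lid 177 car x 34.8 y 32.6 z 67.5
  lid 183 car x 34.8 y -92.8 z 67.7
```

>>> {"name": "jog_arm", "arguments": {
  "steps": [
    {"turn": [0, 0.001, 0], "dp": [-0.02, -0.01, -0.005], "claw": 0.28},
    {"turn": [0, 0.001, 0], "dp": [-0.03, -0.01, -0.005], "claw": 0.28},
    {"turn": [0, 0.001, 0], "dp": [-0.03, -0.01, -0.005], "claw": 0.28}
  ]
}}

```text
t: 45.75
ee_pos: [577.5, 188.8, 66.4]
orientation: [-1.558, 0.044, -0.064]
ft_force: [8.2, 2.3, -5.7]
width: 24.6
```

```bash
python3 - <<'E'
from m import *
st();d=bar()
E
```

```text
t 45.75 pos [577.5 188.8  66.4] yaw -0.0685 tilt [ 0.012 -1.     0.013] F [ 8.2  2.3 -5.7] w 24.6
bar n 332 centre x 4.2 advance~ 69.2
  lid 180 car x 35.1 y 94.2 z 66.9
  lid 179 car x 35.0 y 32.5 z 67.6
  lid 182 car x 35.0 y -93.1 z 67.5
```

>>> {"name": "jog_arm", "arguments": {
  "steps": [
    {"turn": [0, 0.001, 0], "dp": [-0.02, -0.01, -0.005], "claw": 0.28},
    {"turn": [0, 0.001, 0], "dp": [-0.03, -0.01, -0.005], "claw": 0.28},
    {"turn": [0, 0.001, 0], "dp": [-0.03, -0.01, -0.005], "claw": 0.28}
  ]
}}

```text
t: 46.05
ee_pos: [576.8, 188.7, 66.5]
orientation: [-1.557, 0.042, -0.065]
ft_force: [9.3, 2.1, -6.2]
width: 24.5
```

>>> {"name": "jog_arm", "arguments": {
  "steps": [
    {"turn": [0, 0.001, 0], "dp": [-0.02, -0.01, -0.005], "claw": 0.28},
    {"turn": [0, 0.001, 0], "dp": [-0.03, -0.01, -0.005], "claw": 0.28},
    {"turn": [0, 0.001, 0], "dp": [-0.03, -0.01, -0.005], "claw": 0.28}
  ]
}}

```text
t: 46.3
ee_pos: [576.2, 188.5, 66.6]
orientation: [-1.555, 0.04, -0.066]
ft_force: [8.7, 1.9, -6.5]
width: 25.1
```

```bash
python3 - <<'E'
from m import *
st();d=bar()
E
```

```text
t 46.3 pos [576.2 188.5  66.6] yaw -0.0675 tilt [ 0.016 -1.     0.015] F [ 8.7  1.9 -6.5] w 25.1
bar n 332 centre x 4.2 advance~ 69.2
  lid 181 car x 34.9 y 94.2 z 67.4
  lid 177 car x 35.0 y 32.2 z 67.9
  lid 179 car x 35.1 y -93.2 z 67.7
```

The bar no longer moves: 69.2 twice in the picture scale, with jars at 35.0, which is the measured wall position. The lever is at ~0.42 rad, short of its near stop. One firm feel with a slightly larger command confirms it.

>>> {"name": "jog_arm", "arguments": {
  "steps": [
    {"turn": [0, 0.003, 0], "dp": [-0.03, -0.01, -0.01], "claw": 0.28},
    {"turn": [0, 0.003, 0], "dp": [-0.055, -0.01, -0.01], "claw": 0.28},
    {"turn": [0, 0.003, 0], "dp": [-0.055, -0.01, -0.01], "claw": 0.28}
  ]
}}

```text
t: 46.6
ee_pos: [574.7, 188.5, 66.6]
orientation: [-1.554, 0.041, -0.064]
ft_force: [11.6, 1.9, -6.5]
width: 24.4
```

```bash
python3 - <<'E'
from m import *
st();d=bar()
E
```

```text
t 46.6 pos [574.7 188.5  66.6] yaw -0.067 tilt [ 0.014 -1.     0.017] F [11.6  1.9 -6.5] w 24.4
bar n 330 centre x 4.2 advance~ 69.2
  lid 179 car x 34.8 y 94.3 z 67.4
  lid 177 car x 34.8 y 32.6 z 67.4
  lid 184 car x 35.1 y -93.1 z 67.8
```

>>> {"name": "jog_arm", "arguments": {
  "steps": [
    {"turn": [0, 0.003, 0], "dp": [-0.03, -0.01, -0.01], "claw": 0.28},
    {"turn": [0, 0.003, 0], "dp": [-0.055, -0.01, -0.01], "claw": 0.28},
    {"turn": [0, 0.003, 0], "dp": [-0.055, -0.01, -0.01], "claw": 0.28},
    {"turn": [0, 0.003, 0], "dp": [-0.055, -0.01, -0.01], "claw": 0.28}
  ]
}}

```text
t: 46.98
ee_pos: [574.6, 188.5, 66.7]
orientation: [-1.552, 0.04, -0.064]
ft_force: [16.2, -0.0, -10.9]
width: 24.7
```

```bash
python3 - <<'E'
from m import *
st();d=bar();w=shot('wrist');save(w['img'],'w41.png')
save(cv2.resize(d['img'][130:270,140:360],None,fx=3.2,fy=3.2),'t41.png')
E
```

```text
t 46.98 pos [574.6 188.5  66.7] yaw -0.0665 tilt [ 0.014 -1.     0.018] F [ 16.2  -0.  -10.9] w 24.7
bar n 332 centre x 4.2 advance~ 69.2
  lid 179 car x 34.9 y 94.3 z 67.9
  lid 179 car x 34.9 y 32.4 z 67.2
  lid 183 car x 35.0 y -92.8 z 67.7
```

View pics/w41.png

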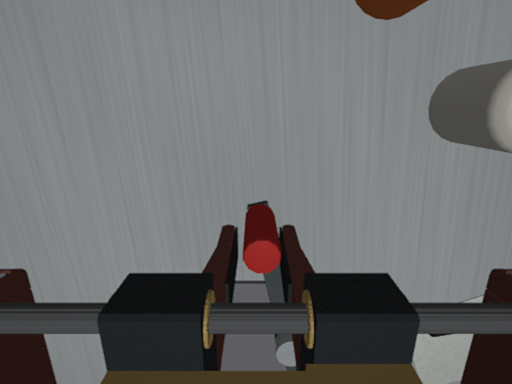

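View pics/t41.png

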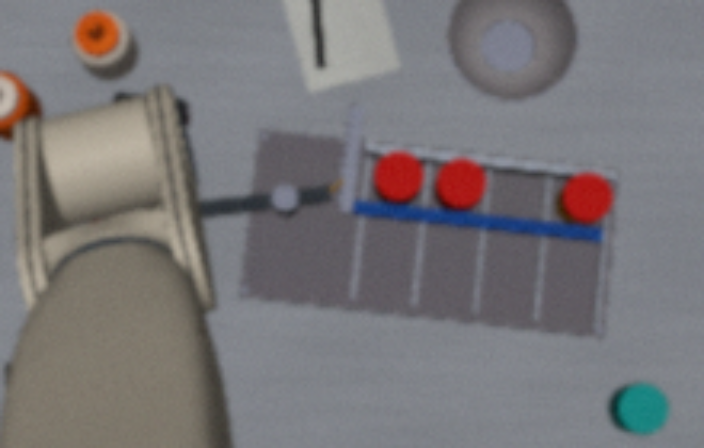

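Force rose to 16 N with no motion of handle or bar, so I stop. I swing back to the far stop, letting the tilt relax.

>>> {"name": "jog_arm", "arguments": {
  "steps": [
    {"turn": [-0.003, 0.004, -0.002], "dp": [0.1, 0.0, -0.02], "claw": 0.28},
    {"turn": [-0.005, 0.004, -0.004], "dp": [0.22, 0.0, -0.03], "claw": 0.28},
    {"turn": [-0.005, 0.004, -0.004], "dp": [0.35, -0.01, -0.03], "claw": 0.28},
    {"turn": [-0.005, 0.004, -0.004], "dp": [0.48, -0.03, -0.03], "claw": 0.28},
    {"turn": [-0.005, 0.004, -0.004], "dp": [0.6, -0.06, -0.03], "claw": 0.28},
    {"turn": [-0.005, 0.004, -0.004], "dp": [0.7, -0.09, -0.03], "claw": 0.28},
    {"turn": [-0.005, 0.004, -0.004], "dp": [0.7, -0.09, -0.03], "claw": 0.28},
    {"turn": [-0.005, 0.004, -0.004], "dp": [0.7, -0.09, -0.03], "claw": 0.28},
    {"turn": [-0.005, 0.004, -0.004], "dp": [0.7, -0.09, -0.03], "claw": 0.28}
  ]
}}

```text
t: 47.83
ee_pos: [630.9, 180.8, 64.4]
orientation: [-1.568, 0.059, -0.065]
ft_force: [-0.2, 0.1, -0.1]
width: 24.7
```

```bash
python3 - <<'E'
from m import *
st();d=bar();st()
E
```

```text
t 47.83 pos [630.9 180.8  64.4] yaw -0.0792 tilt [ 0.003 -1.     0.002] F [-0.2  0.1 -0.1] w 24.7
bar n 331 centre x 4.3 advance~ 69.3
  lid 179 car x 34.9 y 94.3 z 67.6
  lid 177 car x 34.7 y 32.6 z 67.5
  lid 185 car x 35.0 y -93.1 z 67.6
t 47.88 pos [630.6 180.9  64.4] yaw -0.0791 tilt [ 0.003 -1.     0.002] F [-0.1  0.8  0.1] w 24.6
```

Check stroke: a gentle pull, to tell "firm on the jars" from the lever's own near stop.

>>> {"name": "jog_arm", "arguments": {
  "steps": [
    {"turn": [0, 0, 0], "dp": [-0.05, 0.015, 0], "claw": 0.28},
    {"turn": [0, 0, 0], "dp": [-0.1, 0.03, 0], "claw": 0.28},
    {"turn": [0, 0, 0], "dp": [-0.14, 0.04, 0], "claw": 0.28},
    {"turn": [0, 0, 0], "dp": [-0.14, 0.04, 0], "claw": 0.28},
    {"turn": [0, 0, 0], "dp": [-0.14, 0.04, 0], "claw": 0.28}
  ]
}}

```text
t: 48.3
ee_pos: [618.8, 184.2, 64.4]
orientation: [-1.569, 0.06, -0.064]
ft_force: [0.5, -0.5, -0.6]
width: 24.7
```

>>> {"name": "jog_arm", "arguments": {
  "steps": [
    {"turn": [0, 0, 0], "dp": [-0.02, 0.005, 0], "claw": 0.28},
    {"turn": [0, 0, 0], "dp": [-0.035, 0.008, 0], "claw": 0.28},
    {"turn": [0, 0, 0], "dp": [-0.035, 0.008, 0], "claw": 0.28}
  ]
}}

```text
t: 48.55
ee_pos: [615.9, 185.0, 64.5]
orientation: [-1.569, 0.06, -0.064]
ft_force: [1.5, 0.6, -0.5]
width: 24.6
```

>>> {"name": "jog_arm", "arguments": {
  "steps": [
    {"turn": [0, 0, 0], "dp": [-0.02, 0.005, 0], "claw": 0.28},
    {"turn": [0, 0, 0], "dp": [-0.035, 0.008, 0], "claw": 0.28},
    {"turn": [0, 0, 0], "dp": [-0.035, 0.008, 0], "claw": 0.28}
  ]
}}

```text
t: 48.8
ee_pos: [613.8, 185.5, 64.5]
orientation: [-1.569, 0.058, -0.065]
ft_force: [4.2, -0.5, -2.4]
width: 24.7
```

```bash
python3 - <<'E'
from m import *
st();d=bar()
E
```

```text
t 48.8 pos [613.8 185.5  64.5] yaw -0.0785 tilt [ 0.004 -1.     0.002] F [ 4.2 -0.5 -2.4] w 24.7
bar n 328 centre x 4.2 advance~ 69.2
  lid 181 car x 35.0 y 94.2 z 67.2
  lid 180 car x 35.1 y 32.4 z 67.4
  lid 183 car x 35.2 y -93.1 z 68.4
```

Contact begins at ~614. I continue in small steps.

>>> {"name": "jog_arm", "arguments": {
  "steps": [
    {"turn": [0, 0, 0], "dp": [-0.02, 0.003, 0], "claw": 0.28},
    {"turn": [0, 0, 0], "dp": [-0.035, 0.005, 0], "claw": 0.28},
    {"turn": [0, 0, 0], "dp": [-0.035, 0.005, 0], "claw": 0.28}
  ]
}}

```text
t: 49.1
ee_pos: [612.0, 186.0, 64.5]
orientation: [-1.568, 0.057, -0.067]
ft_force: [7.1, -1.1, -5.4]
width: 24.7
```

>>> {"name": "jog_arm", "arguments": {
  "steps": [
    {"turn": [0, 0.001, 0], "dp": [-0.02, 0.003, 0], "claw": 0.28},
    {"turn": [0, 0.001, 0], "dp": [-0.035, 0.003, 0], "claw": 0.28},
    {"turn": [0, 0.001, 0], "dp": [-0.035, 0.003, 0], "claw": 0.28}
  ]
}}

```text
t: 49.35
ee_pos: [611.1, 186.2, 64.6]
orientation: [-1.568, 0.056, -0.067]
ft_force: [9.9, -0.1, -6.8]
width: 24.4
```

```bash
python3 - <<'E'
from m import *
st();d=bar()
E
```

```text
t 49.35 pos [611.1 186.2  64.6] yaw -0.0786 tilt [ 0.007 -1.     0.003] F [ 9.9 -0.1 -6.8] w 24.4
bar n 331 centre x 4.3 advance~ 69.3
  lid 180 car x 35.0 y 94.3 z 67.4
  lid 179 car x 34.9 y 32.4 z 67.6
  lid 184 car x 34.8 y -93.1 z 68.0
```

>>> {"name": "jog_arm", "arguments": {
  "steps": [
    {"turn": [0, 0.001, 0], "dp": [-0.03, 0.003, 0], "claw": 0.28},
    {"turn": [0, 0.001, 0], "dp": [-0.045, 0.003, 0], "claw": 0.28},
    {"turn": [0, 0.001, 0], "dp": [-0.045, 0.003, 0], "claw": 0.28}
  ]
}}

```text
t: 49.65
ee_pos: [610.0, 186.5, 64.6]
orientation: [-1.567, 0.055, -0.069]
ft_force: [11.8, -0.2, -9.0]
width: 24.6
```

```bash
python3 - <<'E'
from m import *
st();d=bar()
E
```

```text
t 49.65 pos [610.  186.5  64.6] yaw -0.0787 tilt [ 0.009 -1.     0.003] F [11.8 -0.2 -9. ] w 24.6
bar n 332 centre x 4.3 advance~ 69.3
  lid 178 car x 35.1 y 94.2 z 67.7
  lid 178 car x 35.0 y 32.3 z 67.6
  lid 183 car x 35.2 y -93.0 z 68.7
```

Firm: about 12 N well short of the near stop, at ~0.17 rad, with bar and jars unmoved. I swing back to the far stop and feel for it lightly.

>>> {"name": "jog_arm", "arguments": {
  "steps": [
    {"turn": [0, 0.002, 0], "dp": [0.07, -0.01, -0.01], "claw": 0.28},
    {"turn": [0, 0.002, 0], "dp": [0.14, -0.03, -0.01], "claw": 0.28},
    {"turn": [0, 0.002, 0], "dp": [0.21, -0.055, -0.01], "claw": 0.28},
    {"turn": [0, 0.002, 0], "dp": [0.26, -0.07, -0.01], "claw": 0.28},
    {"turn": [0, 0.002, 0], "dp": [0.26, -0.07, -0.01], "claw": 0.28},
    {"turn": [0, 0.002, 0], "dp": [0.26, -0.07, -0.01], "claw": 0.28}
  ]
}}

```text
t: 50.2
ee_pos: [631.0, 180.6, 63.7]
orientation: [-1.567, 0.06, -0.064]
ft_force: [0.4, 0.3, -1.0]
width: 24.8
```

>>> {"name": "jog_arm", "arguments": {
  "steps": [
    {"turn": [0, 0, 0], "dp": [0.02, 0, 0], "claw": 0.28},
    {"turn": [0, 0, 0], "dp": [0.02, 0, 0], "claw": 0.28},
    {"turn": [0, 0, 0], "dp": [0.02, 0, 0], "claw": 0.28}
  ]
}}

```text
t: 50.45
ee_pos: [632.4, 180.4, 63.7]
orientation: [-1.568, 0.06, -0.064]
ft_force: [-0.3, -0.6, 0.1]
width: 24.7
```

>>> {"name": "jog_arm", "arguments": {
  "steps": [
    {"turn": [0, 0, 0], "dp": [0.02, 0, 0], "claw": 0.28},
    {"turn": [0, 0, 0], "dp": [0.02, 0, 0], "claw": 0.28},
    {"turn": [0, 0, 0], "dp": [0.02, 0, 0], "claw": 0.28}
  ]
}}

```text
t: 50.7
ee_pos: [633.8, 180.3, 63.6]
orientation: [-1.568, 0.06, -0.063]
ft_force: [-1.7, -1.7, 0.6]
width: 24.8
```

>>> {"name": "jog_arm", "arguments": {
  "steps": [
    {"turn": [0, 0, 0], "dp": [0.02, 0, 0], "claw": 0.28},
    {"turn": [0, 0, 0], "dp": [0.025, 0, 0], "claw": 0.28},
    {"turn": [0, 0, 0], "dp": [0.025, 0, 0], "claw": 0.28}
  ]
}}

```text
t: 50.95
ee_pos: [635.2, 180.2, 63.5]
orientation: [-1.568, 0.061, -0.062]
ft_force: [-4.6, -1.7, 2.5]
width: 25.0
```

>>> {"name": "jog_arm", "arguments": {
  "steps": [
    {"turn": [0, 0, 0], "dp": [-0.02, 0, 0], "claw": 0.28},
    {"turn": [0, 0, 0], "dp": [-0.025, 0, 0], "claw": 0.28},
    {"turn": [0, 0, 0], "dp": [-0.025, 0, 0], "claw": 0.28}
  ]
}}

```text
t: 51.2
ee_pos: [633.9, 180.4, 63.8]
orientation: [-1.568, 0.06, -0.063]
ft_force: [0.3, 1.2, -0.1]
width: 24.5
```

The far stop is felt at −4.6 N. I open, then lift clear.

>>> {"name": "jog_arm", "arguments": {
  "steps": [
    {"turn": [0, 0, 0], "dp": [-0.012, 0, 0], "claw": 0.28},
    {"turn": [0, 0, 0], "dp": [-0.012, 0, 0], "claw": 0.5},
    {"turn": [0, 0, 0], "dp": [-0.012, 0, 0], "claw": 0.65},
    {"turn": [0, 0, 0], "dp": [-0.012, 0, 0], "claw": 0.65},
    {"turn": [0, 0, 0], "dp": [-0.012, 0, 0], "claw": 0.65},
    {"turn": [0, 0, 0], "dp": [-0.012, 0, 0], "claw": 0.65}
  ]
}}

```text
t: 51.7
ee_pos: [633.0, 180.4, 63.7]
orientation: [-1.568, 0.06, -0.063]
ft_force: [-0.9, -0.5, -0.7]
width: 54.2
```

>>> {"name": "jog_arm", "arguments": {
  "steps": [
    {"turn": [0, 0, 0], "dp": [0, 0, 0.25], "claw": 0.65},
    {"turn": [0, 0, 0], "dp": [0, 0, 0.6], "claw": 0.65},
    {"turn": [0, 0, 0], "dp": [0, 0, 1], "claw": 0.65},
    {"turn": [0, 0, 0], "dp": [0, 0, 1], "claw": 0.65},
    {"turn": [0, 0, 0], "dp": [0, 0, 1], "claw": 0.65}
  ]
}}

```text
t: 52.12
ee_pos: [634.5, 180.8, 146.0]
orientation: [-1.567, 0.057, -0.067]
ft_force: [-0.4, 0.9, -0.7]
width: 57.1
```

>>> {"name": "jog_arm", "arguments": {
  "steps": [
    {"turn": [0, 0, 0], "dp": [-0.5, -0.3, 0.8], "claw": 0.65},
    {"turn": [0, 0, 0], "dp": [-1, -0.5, 0.8], "claw": 0.65},
    {"turn": [0, 0, 0], "dp": [-1, -0.5, 0.8], "claw": 0.65},
    {"turn": [0, 0, 0], "dp": [-1, -0.5, 0.8], "claw": 0.65}
  ]
}}

```text
t: 52.45
ee_pos: [550.8, 139.2, 210.9]
orientation: [-1.567, 0.058, -0.066]
ft_force: [0.4, -0.2, -0.2]
width: 57.2
```

>>> {"name": "jog_arm", "arguments": {
  "steps": [
    {"turn": [0, 0, 0], "dp": [-0.5, -0.2, 0.4], "claw": 0.65},
    {"turn": [0, 0, 0], "dp": [-1, -0.3, 0.4], "claw": 0.65},
    {"turn": [0, 0, 0], "dp": [-1, -0.3, 0.4], "claw": 0.65},
    {"turn": [0, 0, 0], "dp": [-1, -0.3, 0.4], "claw": 0.65},
    {"turn": [0, 0, 0], "dp": [-1, -0.3, 0.4], "claw": 0.65}
  ]
}}

```text
t: 52.87
ee_pos: [471.0, 115.3, 242.5]
orientation: [-1.567, 0.058, -0.066]
ft_force: [-0.5, 0.2, -0.2]
width: 57.0
```

```bash
python3 - <<'E'
from m import *
st();d=bar()
s=shot('scene');w=shot('wrist');planes(w,amin=150)
save(cv2.resize(d['img'][100:280,100:400],None,fx=2.6,fy=2.6),'t50.png');save(cv2.resize(s['img'][120:330,60:480],None,fx=1.9,fy=1.9),'s50.png');save(w['img'],'w50.png')
P=cloud(w);h,sa,v=cv2.split(cv2.cvtColor(w['img'],cv2.COLOR_RGB2HSV))
m=((h<7)|(h>172))&(sa>150)&(v>80)&(P[...,2]>100)&(P[...,2]<116)
if m.sum(): ys,xs=np.nonzero(m);print('handle wrist',m.sum(),onz(w,xs.mean(),ys.mean(),109).round(1))
for r in lids(d,zr=(95,120),z=109,amin=10):print('handle top',*r)
E
```

```text
t 52.87 pos [471.  115.3 242.5] yaw -0.0792 tilt [ 0.005 -1.     0.003] F [-0.5  0.2 -0.2] w 57.0
bar n 329 centre x 4.3 advance~ 69.3
  lid 179 car x 34.9 y 94.3 z 67.3
  lid 181 car x 35.0 y 32.6 z 67.8
  lid 186 car x 35.2 y -93.1 z 67.9
lid [371.7 267.2] 304 [617.6 -35.8  66.9] slope [-0.002  0.012]
handle wrist 309 [631.5 183.2 109. ]
handle top red 29 [190.3 175.6] [631.9 180.2] [632.  181.  108.8]
```

View pics/t50.png

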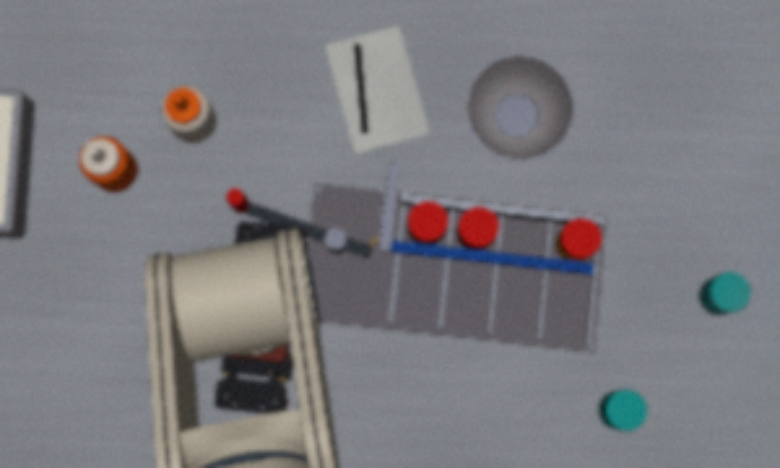

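View pics/s50.png

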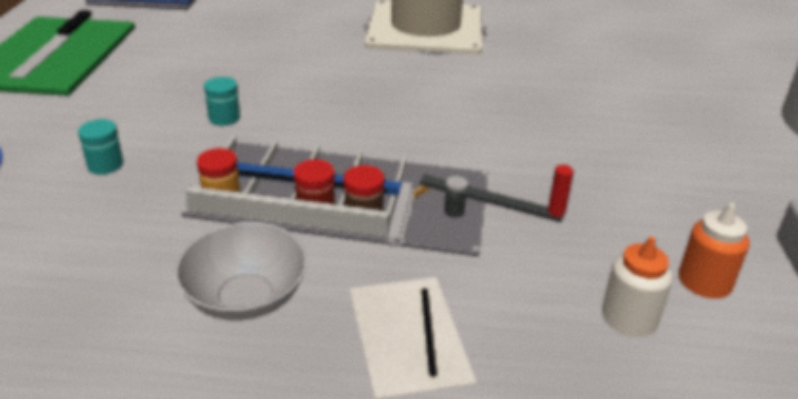

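View pics/w50.png

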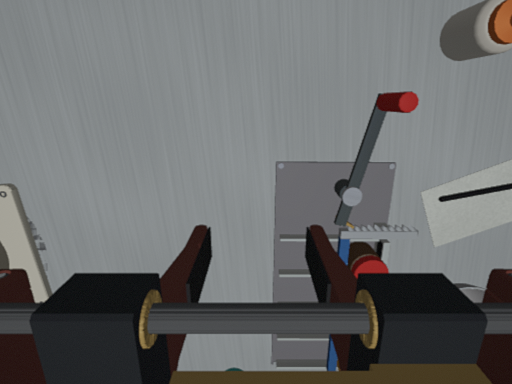

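The final pictures show the three jars upright against the back wall, with the blue bar touching them. The lever is parked at the far stop, with its handle at (632,181) against (630,181) at the start. The bottles, bowl and turquoise jars look undisturbed, and the arm is clear. I hand in.

```bash
python3 - <<'E'
from m import *
print(ctrl.close_job())
E
```

```text
the job is handed in; nothing more can be done
None
```

The job is done and handed in at about 53 s. The three red-lidded jars present (mustard, grey-brown and dark red) stand in the bays at y = -93, 93 and 31 mm. They are clamped against the back wall, and the lever is parked and released.

**One mend on the way:** the dark red jar pivoted in the grip and first came down leaning about 20° on a rib. I regrasped it along its axis, straightened it and set it down level.

**Clamping:** it took five strokes. At the end of the fifth the pull rose to 16 N with nothing moving. As the near stop was close, I made a light sixth pull to be sure. It stiffened at about 12 N near 0.17 rad, far from the near stop, and neither the bar nor the jars moved.

**Last checks:**
- **Jars:** all three lids are at the seated height and in line at the wall.
- **Lever:** I felt the far stop at 4.6 N, and the handle is at (632, 181), within about 2 mm of where it started.
- **Left alone:** the bottles, bowl and turquoise jars look untouched in the final pictures. I did not measure the bottles and bowl again.

**Readings that disagreed:**
- **Bar advance:** it read 69 mm against the nominal 66. My carrier origin was about 2 mm off in x, and the jars' distance to the measured wall agrees with them being tight.
- **Cameras:** the wrist and top cameras differed by up to about 4 mm in y.

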